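# Right the fallen stain bottle and read its cap chip with the reader pen

## Robot

A 6-joint arm with a two-finger parallel gripper is mounted at the origin on a cart in front of the work surface, level with it; the furniture and walls round the work are solid. World frame = base frame: x ahead of the robot, y to its left, z up, the work surface at z = 0. Lengths are in mm, angles in rad, forces in N, time in s.
With the tool pointing down it reaches from about 350 to 975 mm from the base axis. Payload 7.1 kg.
Tool frame: the origin (TCP) lies at the very end of the fingers, on their centre line; the grasp point (between the pads) lies ctrl.hold_point_z behind it (ctrl.hold_point_z is the distance from the TCP to the grasp point, in mm); z points along the fingers, y is the line along which they close (so a half turn about z gives the same grasp; the last joint's range is limited). The gripper opens to 88 mm and grips with 3 to 60 N. Pads are 20 mm wide; open, the fingers measure 115 mm over their backs; the gripper's body (75 mm by 178 mm) begins 61 mm behind the grasp point.
Start: joints at [1.134, 0.423, 1.63, -0, 1.089, -0.019], TCP at [253.562, 571.236, 190.175] pointing down, gripper open.
Joint ranges: [-3, 3], [-0.9, 2.11], [0.09, 2.58], [-1.31, 4.45], [0.11, 2.69], [-2.54, 2.54]. Speed limits (rad/s): [2.39, 2.39, 3.01, 3.14, 3.14, 3.14].

## Interface

Orientations are given as a rotation vector (axis times angle).
In Python, from workcell import ctrl gives the robot as it stands. The module is installed in compiled form; this text tells all that it offers.
- The arm moves only by the shell command python3 -m creep 'ROWS'. ROWS is JSON, a list of rows, each an object with "translation": the shift along the tool's x, y, z in mm, a list of three; "angular": the turn, a rotation vector about the tool's x, y, z in rad, a list of three; "jaw": the opening, from 0 (shut) to 1 (fully open). A call has exactly 8 rows; each row is the pose to reach, as a shift and turn from the pose commanded when the call began, along the tool's axes at that moment; what a row does not reach only later rows make up. A row lasts 1/8 s, in which the tool goes at most 62.5 mm and 10.7 degrees, less where a joint would pass 70% of its speed; a pose out of reach is approached as far as the arm can. A call with a gripper value outside its range is refused whole. The fingers move at their own pace and stop on an object; the grip force is fixed at half the most. Time passes only in rows, so rows that repeat a pose let the fingers close, or fill a call up. It gives the time, the measured TCP pose, the force, the opening and the grip force at its end, in the units of the state.
- ctrl.get_obs(): the state, without advancing time (a new reading comes with each control period).
- ctrl.get_image(name): name is "scene" or "top" or "wrist"; returns the picture (420x560x3 uint8, red, green, blue); there is no depth.
- ctrl.camera_info(name): a dict with "camera_matrix" (3x3 intrinsics, pixels), "world_from_camera" (4x4, takes a point from camera to world coordinates). Camera axes: x right, y up, looking along -z (the intrinsics and any distortion apply to the point x, -y, -z); pixel columns grow to the right and rows downward; lengths in mm; the calibration is good to about 2 mm. A picture is of the moment at which its call begins: read the wrist's pose just before it. camera_info takes no time and is no camera call; for the wrist camera it gives the pose at the moment of the call.
- ctrl.close_job(): hands the job in; it is judged then, once.
Trained networks look in the newest picture that a camera, given by its name, has taken for a name from the list of things; names that differ only in an ending like _2 or _b are one class to them, and where a whole thing is asked for, a point or a joint stands for the part that bears it (a point fixed in the world has none). Each returns a list of dicts, best first, with "score" (0 to 1); they miss things now and then, are a little off and sometimes report something else, mostly with a low value. They report only what shows in the picture. A call takes as long as a camera call. They do not tell look-alikes from the thing itself.
- ctrl.look_for(camera, label): "rect" ([left, top, right, bottom] in pixels, round what is visible of it).
The state is a dict: "t": time; "qpos": joint angles; "qvel": joint speeds; "joint_torque": joint torques, N m; "ee_pos": TCP position; "orientation": TCP orientation; "ft_force": force on the tool from outside, world axes, zero at the start; "moment": the same for the moment, N m; "width": finger opening in mm; "grasp_force": force on a finger pad.
Only numpy, scipy, OpenCV 4.12 (cv2) and the standard library are available. Lean on these libraries where they do the work, as an engineer would, in place of code of your own. Each camera call takes 0.05 s, during which the arm holds its last target. There are 200 camera calls.

## Task

The brown stain bottle with the white cap has fallen over: stand it upright on the worktop and let go of it. Then take the reader pen out of its charging stand and, holding the pen straight upright with its tip down, rest the tip gently on the steel chip in the middle of that bottle's cap, so that the springy tip is pushed in about half way and not to its stop. Finish like that, still holding the pen on the chip with the bottle standing free, and leave the other bottles and the strip vial where they stand.

Things in the scene. Friction and masses are not known exactly. Their poses are not given: they have to be found in the camera images.
- bottle: Fallen brown bottle with white cap, loose, 0.1 kg, weight spread evenly. Body 41 mm diameter up to 72 mm from the base, then cap, 29 mm diameter, to 98 mm, then the chip to 101 mm. Origin: centre of the base; z axis: from base through cap. At the start it lies on the worktop, axis level and 20.5 mm high, cap within about 55 degrees of pointing at the robot (-x). Standing, its origin is at z = 0.
- chip_top (a point): Centre of the upper face of the chip on the brown bottle's cap: a flat steel disc 18 mm in diameter and 3 mm thick, on a thin black ring of 24 mm diameter. It lies on the bottle's axis, 101 mm from the base.
- pen: Reader pen, loose, 0.1 kg, tip down in its stand, z up. Origin: underside of its blue collar (29 mm diameter, 5 mm thick), which rests on the stand. From 5 to 68 mm above the origin a white grip, 20 x 20 mm square, sides facing x and y (blue strip on -x); blue button to 72 mm. Below: grey shaft, 18 mm diameter, narrowing to a nose 55 mm below the origin, where a domed brass tip (8 mm) sticks out.
- pen_point (a point): The end of the pen's brass tip, on the pen's axis: 69 mm below the pen's origin when the tip is fully out.
- pen_tip (a joint): How far the springy tip is pushed into the pen: 0 m fully out, 0.010 m at its stop. The spring pushes back with 0.6 N when just touched and 3.6 N at the stop, 0.3 N more for each millimetre.
- stand: White charging stand, fixed: column 50 x 50 mm, 78 mm high, on a grey foot 84 x 82 mm, 8 mm high, with a round socket (21 mm diameter) down its middle for the pen's shaft (18 mm). Origin: centre of its underside, z up; same heading as the pen. Lift the pen straight up by at least 70 mm to clear it. (Behind the work a tall analyser has its front at about x = 0.67.)
- blue_bottle: Upright blue bottle with a blue cap and a chip like the other's, 41 mm in diameter, 101 mm tall, loose; to be left alone. Origin: centre of its base.
- purple_bottle: Upright purple bottle with a red cap and a chip, 36 mm in diameter, 85 mm tall, loose; to be left alone. Origin: centre of its base.
- strip_vial: Upright white vial with a green cap, 44 mm in diameter, 98 mm tall, loose; to be left alone. Origin: centre of its base.
There are look-alikes about, which are no part of the job. What is shaped like the bottle but pink is not meant.

How it is judged (in metres and radians):
On the way, in this order (a step that is already met when the one before it is completed fails the run):
1. the brown bottle stands upright on the worktop, let go (angle between bottle's own z axis and vertical below 0.1 rad and height (world z) of bottle between -0.012 and 0.008 m and contact force between the fingers and bottle below 0.05 N and linear speed of bottle below 0.03 m/s), for 0.3 s.
2. the pen is held clear of its stand (z of pen in the frame of stand above 0.15 m and contact force between pen and stand below 0.05 N and contact force between the fingers and pen above 1 N), for 0.1 s.
At the end, for the whole second after the job is handed in: The brown bottle stands upright (within 6 degrees) on the worktop, untouched by the fingers; the fingers hold the pen still and upright (within 10 degrees), clear of its stand, with its tip on the chip (within 8 mm of the centre), pushed in by 2 to 8.8 mm with a force of 0.6 to 6 N (angle between bottle's own z axis and vertical below 0.1 rad and height (world z) of bottle between -0.012 and 0.008 m and contact force between the fingers and bottle below 0.05 N and horizontal distance between pen_point and chip_top below 0.008 m and distance between pen_point and chip_top below 0.01 m and value of joint pen_tip between 0.002 and 0.0088 m and contact force between pen and bottle between 0.6 and 6 N and angle between pen's own z axis and vertical below 0.17 rad and contact force between the fingers and pen above 1 N and contact force between pen and stand below 0.05 N and linear speed of pen below 0.02 m/s); the arm keeps its last pose, push and grip.
It fails at once if another bottle or the vial is moved by more than 30 mm or tipped (distance of any of blue_bottle, purple_bottle, strip_vial from where it was at the start of the episode above 0.03 m or angle between any of blue_bottle, purple_bottle, strip_vial's own z axis and vertical above 0.4 rad).
It fails at once if the pen presses on the bottle with more than 15 N (contact force between pen and bottle above 15 N).
It also fails if it takes over 67 s, if anything falls off the work surface, if the arm or the gripper's body presses on something with over 40 N, if the wrist force passes 120 N, or if a joint passes its speed limit or range.

## Working session

There is one attempt and no reset: what is moved stays moved. The work goes in short steps, Python scripts to look and compute and a shell command to move; the robot and the scene stay as the last step left them, time stands still between calls to the robot, and variables do not carry over. Pictures are saved under pics/ and viewed, at most 10 in all, crops included, and the job is handed in when it is done.

```bash
mkdir -p pics
cat > h.py <<'E'
from workcell import ctrl
import numpy as np, cv2
from scipy.spatial.transform import Rotation as R
def info(c):
    i=ctrl.camera_info(c); return np.array(i["camera_matrix"]),np.array(i["world_from_camera"])
def ray(c,u,v,z,I=None):
    K,T=I or info(c)
    d=np.linalg.inv(K)@[u,v,1]; d=T[:3,:3]@[d[0],-d[1],-d[2]]; o=T[:3,3]
    return o+d*(z-o[2])/d[2]
def proj(c,p,I=None):
    K,T=I or info(c); q=np.linalg.inv(T)@np.r_[p,1]; q=K@[q[0],-q[1],-q[2]]; return q[:2]/q[2]
def save(c,n):
    im=ctrl.get_image(c); cv2.imwrite(f"pics/{n}.png",cv2.cvtColor(im,cv2.COLOR_RGB2BGR)); return im
E
python3 - <<'E'
from h import *
for c in("scene","top"):
    save(c,c+"0")
    print(c,ctrl.camera_info(c))
    for l in("bottle","chip_top","pen","stand","blue_bottle","purple_bottle","strip_vial"):
        for r in ctrl.look_for(c,l)[:4]: print(l,round(r["score"],2),np.round(r["rect"]))
print(ctrl.hold_point_z,ctrl.get_obs())
E
```

```text
scene {'camera_matrix': array([[543.92525451,   0.        , 282.13471642],
       [  0.        , 543.92525451, 215.04176976],
       [  0.        ,   0.        ,   1.        ]]), 'world_from_camera': array([[ 4.61760964e-01,  4.20828727e-01, -7.80820079e-01,
        -4.21687110e+02],
       [-8.86906816e-01,  2.05995333e-01, -4.13475782e-01,
        -4.95585864e+02],
       [-1.31571951e-02,  8.83441625e-01,  4.68356470e-01,
         6.61663327e+02],
       [ 0.00000000e+00,  0.00000000e+00,  0.00000000e+00,
         1.00000000e+00]])}
bottle 0.7 [255. 229. 276. 262.]
bottle 0.68 [381. 237. 403. 275.]
chip_top 0.57 [386. 263. 396. 268.]
chip_top 0.48 [264. 254. 272. 264.]
pen 0.53 [166. 164. 179. 190.]
stand 0.6 [168. 184. 200. 225.]
purple_bottle 0.96 [353. 205. 372. 236.]
strip_vial 0.75 [192. 168. 211. 208.]
top {'camera_matrix': array([[504.32322907,   0.        , 279.0349232 ],
       [  0.        , 504.32322907, 203.00178242],
       [  0.        ,   0.        ,   1.        ]]), 'world_from_camera': array([[ 3.05197467e-02,  9.92363185e-01, -1.19515081e-01,
         4.18386977e
[... 564 characters left out ...]
3 {'t': 0.8, 'qpos': array([ 1.13400741e+00,  4.23046333e-01,  1.62989967e+00,  2.36784566e-05,
        1.08863132e+00, -1.90236246e-02]), 'qvel': array([ 1.86591267e-03, -4.25795592e-04, -8.62372418e-04, -2.01935187e-05,
        9.30867831e-06, -1.39642751e-03]), 'joint_torque': array([-6.11382729e-04, -5.44511139e+01, -2.74031049e+01,  6.43682177e-02,
        1.67238910e-02, -2.29482289e-06]), 'ee_pos': array([253.54920368, 571.23768229, 190.2087263 ]), 'orientation': array([-6.51475884e-01, -3.07328439e+00, -3.09029509e-05]), 'ft_force': array([-0.17468524, -0.91784766, -0.56204709]), 'moment': array([ 0.0512516 , -0.01507763, -0.03464961]), 'grasp_force': 0.0, 'width': 87.80745428807579}
```

View pics/top0.png

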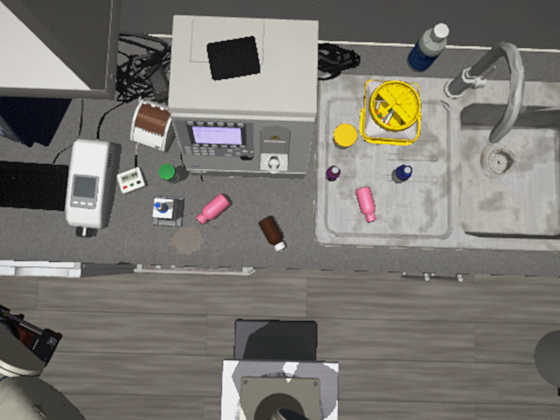

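View pics/scene0.png

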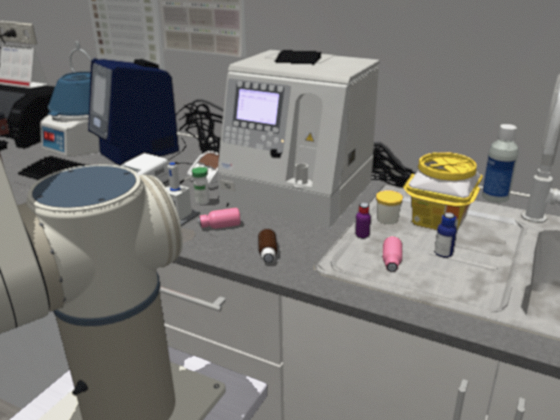

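The top view shows the brown bottle with white cap at (271,234). The look-alikes are two pink ones at (213,209) and (366,204). The other things are the stand and pen at (167,210), vial (168,172), purple (333,174) and blue (403,173). The brown one is my choice. Next is a close crop and the measurements.

Run:
```python
from h import *
im=cv2.imread("pics/top0.png")
a=cv2.resize(im[210:262,245:297],(400,400),interpolation=cv2.INTER_CUBIC)
b=cv2.resize(im[188:240,140:192],(400,400),interpolation=cv2.INTER_CUBIC)
cv2.imwrite("pics/crop0.png",np.hstack([a,b]))
for n,p in dict(base=(266,222),capend=(281,247)).items(): print(n,ray("top",*p,20).round(1))
print("button",ray("top",158,207,150).round(1))
for n,r,z in(("vial",(168,172),98),("purple",(333,173),80),("blue",(403,173),98),("pink",(214,209),20),("pink2",(366,204),20)): print(n,ray("top",*r,z).round(1))
o=ctrl.get_obs();print(R.from_rotvec(o["orientation"]).as_matrix().round(3))
```

```text
base [533.6  51.1  20. ]
capend [465.    6.9  20. ]
button [552.4 326.7 150. ]
vial [652.7 317.1  98. ]
purple [ 668.8 -127.4   80. ]
blue [ 672.  -314.8   98. ]
pink [565.5 198.4  20. ]
pink2 [ 594.  -230.4   20. ]
[[-0.914  0.406 -0.   ]
 [ 0.406  0.914  0.   ]
 [ 0.     0.    -1.   ]]
```

View pics/crop0.png

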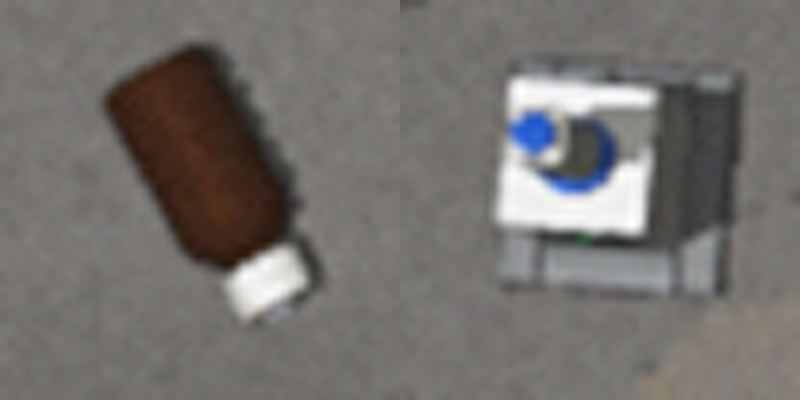

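The crop confirms brown body and white cap, lying with its cap towards the robot at (281,250) and base at (265,219). The pen's blue button is at (158,205), over the stand top centre at (163,208). Next I'll fit the bottle pose and compute the first move, a tilted pre-grasp.

```bash
cat >> h.py <<'E'
def rel(p,Rt):
    "target TCP p, rotation Rt -> shift and rotvec in the present (measured) tool frame"
    o=ctrl.get_obs(); R0=R.from_rotvec(o["orientation"]); 
    return (R0.inv().apply(p-o["ee_pos"])).round(1),(R0.inv()*R.from_matrix(Rt)).as_rotvec().round(3)
def tool(h,a,flip=1):
    "tool tilted a from down towards horizontal heading h (rad); y horizontal"
    d=np.array([np.cos(h),np.sin(h),0]); z=np.sin(a)*d+[0,0,-np.cos(a)]
    y=flip*np.cross([0,0,1],d); return np.column_stack([np.cross(y,z),y,z])
E
python3 - <<'E'
from h import *
f=400/52
b=ray("top",245+151/f,210+72/f,20.5); c=ray("top",245+276/f,210+306/f,20.5)
print(b,c,np.linalg.norm(c-b)); u=(c-b)/np.linalg.norm(c-b)
mid=(b+c)/2; b=mid-50.5*u; h=np.arctan2(-u[1],-u[0]); print("base",b,"h",h)
for p in(b,b+101*u): print("scene",proj("scene",p))
s=ray("top",140+178/f,188+155/f,78); print("stand",s, "scene",proj("scene",[s[0],s[1],150]),proj("top",[s[0],s[1],150]))
g=b+48*u
for fl in(1,-1):
    Rt=tool(h,np.radians(50),fl); z=Rt[:,2]
    tcp=g+z*(ctrl.hold_point_z-5); print(fl,"tcp",tcp, Rt.round(2).tolist()); print(rel(tcp-100*z+[0,0,10],Rt))
E
```

```text
[540.90526841  55.21726896  20.5       ] [457.22358284   6.99784283  20.5       ] 96.58021306985974
base [542.82002511  56.32059842  20.5       ] h 0.5227539357420987
scene [266.99089567 234.92454889]
scene [267.82613168 257.94871904]
stand [557.24937205 328.55053878  78.        ] scene [172.05107234 162.57829371] [157.37577979 205.07914734]
1 tcp [510.32374547  37.59545033  11.69380975] [[-0.56, -0.5, 0.66], [-0.32, 0.87, 0.38], [-0.77, 0.0, -0.64]]
(array([-406.1, -445.5,  104.2]), array([-0.41 , -0.806, -0.878]))
-1 tcp [510.32374547  37.59545033  11.69380975] [[0.56, 0.5, 0.66], [0.32, -0.87, 0.38], [0.77, -0.0, -0.64]]
(array([-406.1, -445.5,  104.2]), array([-0.948,  0.482,  2.034]))
```

```bash
python3 -m creep '[{"translation":[-40,-45,0],"angular":[-0.05,-0.1,-0.11],"jaw":1},{"translation":[-80,-90,0],"angular":[-0.1,-0.2,-0.22],"jaw":1},{"translation":[-120,-132,0],"angular":[-0.15,-0.3,-0.33],"jaw":1},{"translation":[-160,-175,0],"angular":[-0.2,-0.4,-0.44],"jaw":1},{"translation":[-200,-220,0],"angular":[-0.26,-0.5,-0.55],"jaw":1},{"translation":[-240,-263,0],"angular":[-0.31,-0.6,-0.66],"jaw":1},{"translation":[-280,-307,0],"angular":[-0.36,-0.7,-0.77],"jaw":1},{"translation":[-320,-350,0],"angular":[-0.41,-0.806,-0.878],"jaw":1}]'
python3 - <<'E'
from h import *
h=.5228; u=-np.array([np.cos(h),np.sin(h),0]); b=np.array([542.8,56.3,20.5])
Rt=tool(h,np.radians(50)); z=Rt[:,2]; tcp=b+48*u+z*(ctrl.hold_point_z-5)
print(rel(tcp-90*z+[0,0,10],Rt), ctrl.get_obs()["qpos"].round(2))
E
```

```text
t: 1.8
ee_pos: [355.2, 187.5, 241.3]
orientation: [-0.542, 2.258, 0.169]
ft_force: [-0.8, -10.8, -7.3]
width: 88.0
grasp_force: 0.0
(array([ 122.4, -199. ,  121.1]), array([-0.089, -0.05 , -0.011])) [ 0.55 -0.29  2.58 -1.31  0.11 -0.23]
```

Joints 3, 4 and 5 reached their limits, so a 50° forward tilt is out of reach this close to the base. I'll fit a quick kinematic model from the two poses so I can choose feasible grasp and place tilts.

```bash
cat > kin.py <<'E'
from h import *
from scipy.optimize import least_squares
lo=np.array([-3,-.9,.09,-1.31,.11,-2.54]); hi=np.array([3,2.11,2.58,4.45,2.69,2.54])
def fk(q,P,s=1,s4=1):
    h0,L1,L2,e,LT=P
    r=R.from_euler('z',q[0]); p=np.array([0,0,h0])
    r=r*R.from_euler('y',q[1]); p=p+r.apply([0,0,L1])
    r=r*R.from_euler('y',q[2]); p=p+r.apply([e,0,L2])
    r=r*R.from_euler('z',s4*q[3])*R.from_euler('y',q[4]); p=p+r.apply([0,0,LT])
    return p,r*R.from_euler('z',s*q[5]+np.pi/2)
E
python3 - <<'E'
from kin import *
o=ctrl.get_obs(); D=[([1.13400741e+00,4.23046333e-01,1.62989967e+00,0,1.08863132,-.01902],[253.549,571.238,190.209],[-.651476,-3.073284,0]),(o["qpos"],o["ee_pos"],o["orientation"])]
for s in(1,-1):
  for s4 in (1,-1):
    print(s,s4,[ (R.from_rotvec(d[2]).inv()*fk(d[0],[0]*5,s,s4)[1]).as_rotvec().round(3).tolist() for d in D])
    f=lambda P:np.ravel([fk(d[0],P,s,s4)[0]-d[1] for d in D])
    r=least_squares(f,[300,450,450,0,250]); print(r.x.round(1),r.fun.round(1))
print(D[1])
E
```

```text
1 1 [[-0.0, -0.0, -0.0], [0.0, 0.0, 0.0]]
[-2991.7  1314.7  -950.1 -1998.9   228.5] [10.8 -5.  -0.  -0.   0.   0. ]
1 -1 [[-0.0, -0.0, -0.0], [-0.066, 0.276, 2.606]]
[-16275.4   4336.4  -6719.1 -10347.    -228.5] [10.8 -5.   0.  -0.   0.  -0. ]
-1 1 [[-0.0, -0.0, 0.038], [0.0, 0.0, 0.467]]
[-2991.7  1314.7  -950.1 -1998.9   228.5] [10.8 -5.  -0.  -0.   0.   0. ]
-1 -1 [[-0.0, -0.0, 0.038], [0.0, 0.323, 3.068]]
[-16275.4   4336.4  -6719.1 -10347.    -228.5] [10.8 -5.   0.  -0.   0.  -0. ]
(array([ 0.54531026, -0.28878602,  2.58211477, -1.31075033,  0.10855153,
       -0.23327775]), array([355.21978579, 187.52259099, 241.31611821]), array([-0.54233358,  2.25801038,  0.16862706]))
```

Run:
```python
from h import *
h=.5228; u=-np.array([np.cos(h),np.sin(h),0]); b=np.array([542.8,56.3,20.5])
Rt=tool(h,np.radians(25)); z=Rt[:,2]; tcp=b+48*u+z*(ctrl.hold_point_z-6)
print(rel(tcp-120*z,Rt),tcp)
```

```text
(array([  85.4, -200. ,  104.8]), array([-0.085,  0.386, -0.03 ])) [505.86194191  35.01312439   8.9898911 ]
```

```bash
python3 -m creep '[{"translation":[20,-50,20],"angular":[-0.02,0.1,0],"jaw":1},{"translation":[40,-95,40],"angular":[-0.04,0.2,-0.01],"jaw":1},{"translation":[60,-140,65],"angular":[-0.06,0.3,-0.02],"jaw":1},{"translation":[75,-175,85],"angular":[-0.08,0.386,-0.03],"jaw":1},{"translation":[85,-200,105],"angular":[-0.085,0.386,-0.03],"jaw":1},{"translation":[85,-200,105],"angular":[-0.085,0.386,-0.03],"jaw":1},{"translation":[85,-200,105],"angular":[-0.085,0.386,-0.03],"jaw":1},{"translation":[85,-200,105],"angular":[-0.085,0.386,-0.03],"jaw":1}]'
python3 - <<'E'
from h import *
o=ctrl.get_obs();print([o[k].round(5).tolist() for k in("qpos","ee_pos","orientation")])
h=.5228; u=-np.array([np.cos(h),np.sin(h),0]); b=np.array([542.8,56.3,20.5])
Rt=tool(h,np.radians(25)); z=Rt[:,2]; tcp=b+48*u+z*(ctrl.hold_point_z-6)
print(rel(tcp-120*z,Rt))
save("wrist","w1")
for l in("bottle","chip_top"):
  for r in ctrl.look_for("wrist",l): print(l,r)
I=info("wrist")
for t in(0,72,101): print(proj("wrist",b+t*u,I))
E
```

```text
t: 2.8
ee_pos: [426.9, 58.4, 156.3]
orientation: [-0.681, 2.654, 0.085]
ft_force: [-0.9, -0.1, 0.3]
width: 87.7
grasp_force: 0.0
[[-0.02079, 0.0425, 2.33716, 0.40831, 0.41992, -2.43914], [426.94407, 58.42195, 156.25465], [-0.68055, 2.65369, 0.08476]]
(array([  9. , -57.9,  40.6]), array([-0.048, -0.033, -0.01 ]))
bottle {'rect': [0.3, 121.8, 25.7, 188.8], 'score': 0.94}
bottle {'rect': [296.7, 245.2, 355.6, 281.5], 'score': 0.64}
bottle {'rect': [216.1, 141.5, 259.7, 225.8], 'score': 0.56}
chip_top {'rect': [35.4, 205.3, 95.8, 267.9], 'score': 0.57}
chip_top {'rect': [219.7, 141.0, 243.1, 151.8], 'score': 0.55}
[241.90198916 215.19604555]
[234.22981074 166.35723374]
[230.50724327 142.66047359]
```

View pics/w1.png

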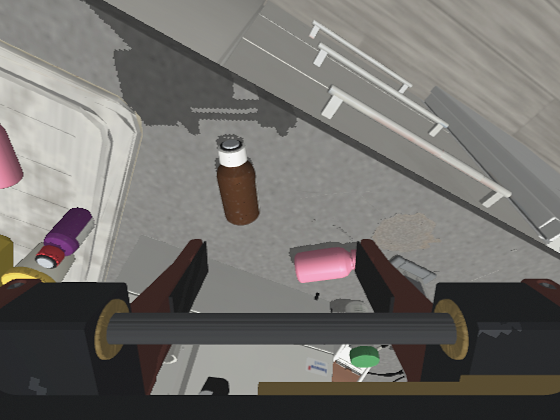

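The wrist view shows the brown bottle with its cap at (231,145) and base at about (241,220), within a few mm of the prediction. Joint 6 is near its limit, so I'll refine the model and check both hand flips and the upending.

```bash
python3 - <<'E'
s=open('kin.py').read()
s=s.replace("h0,L1,L2,e,LT=P","h0,L1,L2,e,LT,lat,a1=P").replace("p=np.array([0,0,h0])","p=r.apply([a1,lat,h0])")
open('kin.py','w').write(s)
E
cat >> kin.py <<'E'
D=[([1.13400741e+00,4.23046333e-01,1.62989967e+00,0,1.08863132,-.01902],[253.549,571.238,190.209]),
([0.54531026,-0.28878602,2.58211477,-1.31075033,0.10855153,-0.23327775],[355.21978579,187.52259099,241.31611821]),
([-0.02079,0.0425,2.33716,0.40831,0.41992,-2.43914],[426.94407,58.42195,156.25465])]
_r=least_squares(lambda P:np.ravel([fk(d[0],P)[0]-d[1] for d in D]),[200,450,450,0,230,10,0])
P=_r.x
def ik(p,Rt,n=60,seed=0):
    rng=np.random.default_rng(seed); best=None
    Rt=R.from_matrix(Rt)
    for i in range(n):
        f=lambda q:np.r_[(fk(q,P)[0]-p)/100,(Rt.inv()*fk(q,P)[1]).as_rotvec()]
        r=least_squares(f,lo+.05+(hi-lo-.1)*rng.random(6),bounds=(lo+.03,hi-.03))
        if best is None or r.cost<best.cost: best=r
        if r.cost<1e-6: break
    return best.cost,best.x.round(2)
E
python3 - <<'E'
from kin import *
print(P.round(1),_r.fun.round(1))
h=.5228; u=-np.array([np.cos(h),np.sin(h),0]); b=np.array([542.8,56.3,20.5])
for a in(40,25,10,0):
  for fl in(1,-1):
    Rt=tool(h,np.radians(a),fl); z=Rt[:,2]
    print("grasp",a,fl,ik(b+48*u+z*12.7,Rt,20))
for x in(400,450):
 for a in (-50,-65,-80,-90):
  for hh in(0,.5228):
   Rt=tool(hh,np.radians(a),-1); print("place",x,a,hh,ik(np.array([x,0,48])+Rt[:,2]*12.7,Rt,20))
E
```

```text
Traceback (most recent call last):
NameError: name '_r' is not defined
```

Run:
```python
from kin import *
print(P.round(1),[(fk(d[0],P)[0]-d[1]).round(1).tolist() for d in D])
h=.5228; u=-np.array([np.cos(h),np.sin(h),0]); b=np.array([542.8,56.3,20.5])
for a in(40,25,10,0):
  for fl in(1,-1):
    Rt=tool(h,np.radians(a),fl); z=Rt[:,2]
    print("grasp",a,fl,ik(b+48*u+z*12.7,Rt,20))
for x in(400,450):
 for a in (-50,-65,-80,-90):
  for hh in(0,.5228):
   Rt=tool(hh,np.radians(a),-1); print("place",x,a,hh,ik(np.array([x,0,48])+Rt[:,2]*12.7,Rt,20))
```

```text
[312.4 563.1 484.9  77.5 342.1  11.9   0. ] [[0.0, -0.0, -0.0], [-0.0, 0.0, 0.0], [0.0, 0.0, -0.0]]
grasp 40 1 (np.float64(9.694607872286463e-31), array([-0.26,  0.64,  2.36,  2.22,  0.61,  1.74]))
grasp 40 -1 (np.float64(5.365880333710724e-30), array([-0.26,  0.64,  2.36,  2.22,  0.61, -1.4 ]))
grasp 25 1 (np.float64(3.725881014016197e-05), array([-0.13,  0.53,  2.26,  1.6 ,  0.26,  2.51]))
grasp 25 -1 (np.float64(3.010533108157254e-30), array([-0.13,  0.52,  2.25,  1.54,  0.26, -0.57]))
grasp 10 1 (np.float64(2.4505438289964163e-30), array([-0.02,  0.51,  2.11,  0.24,  0.38, -2.33]))
grasp 10 -1 (np.float64(2.5203248159719218e-23), array([-0.02,  0.51,  2.11,  0.24,  0.38,  0.81]))
grasp 0 1 (np.float64(1.5249688872978543e-26), array([ 0.04,  0.55,  2.  ,  0.  ,  0.6 , -2.05]))
grasp 0 -1 (np.float64(1.273501994502517e-18), array([0.04, 0.55, 2.  , 0.  , 0.6 , 1.09]))
place 400 -50 0 (np.float64(1.666765097954859e-19), array([-0.02,  0.83,  1.65, -0.01,  1.53,  1.56]))
place 400 -50 0.5228 (np.float64(4.601081800770031e-29), array([ 0.18,  0.82,  1.7 , -0.26,  1.47,  1.37]))
place 
[... 774 characters left out ...]
59983395e-29), array([ 0.17,  0.86,  1.58, -0.27,  1.54,  1.34]))
place 450 -65 0 (np.float64(6.268105368010312e-28), array([-0.02,  1.03,  1.38, -0.02,  1.86,  1.56]))
place 450 -65 0.5228 (np.float64(6.386266392495706e-25), array([ 0.19,  1.01,  1.45, -0.31,  1.79,  1.36]))
place 450 -80 0 (np.float64(6.288411659369446e-31), array([-0.02,  1.18,  1.26, -0.02,  2.1 ,  1.56]))
place 450 -80 0.5228 (np.float64(1.5555276614987188e-21), array([ 0.2 ,  1.16,  1.33, -0.35,  2.01,  1.36]))
place 450 -90 0 (np.float64(1.8988909666733345e-24), array([-0.02,  1.28,  1.2 , -0.02,  2.24,  1.56]))
place 450 -90 0.5228 (np.float64(3.753984591223899e-30), array([ 0.2 ,  1.25,  1.27, -0.38,  2.15,  1.35]))
```

```bash
cat >> kin.py <<'E'
from scipy.spatial.transform import Slerp
def loc(q,p,Rt):
    f=lambda q:np.r_[(fk(q,P)[0]-p)/100,(Rt.inv()*fk(q,P)[1]).as_rotvec()]
    r=least_squares(f,np.clip(q,lo+.011,hi-.011),bounds=(lo+.01,hi-.01)); return r.cost,r.x
def path(q,W,n=12):
    "W: list of (tcp,R matrix); follow from q; report cost, worst joint step and q at each waypoint"
    for k in range(1,len(W)):
        S=Slerp([0,1],R.from_matrix([W[k-1][1],W[k][1]])); C=0;st=0
        for t in np.linspace(0,1,n+1)[1:]:
            c,q2=loc(q,W[k-1][0]*(1-t)+W[k][0]*t,S(t)); C=max(C,c); st=max(st,abs(q2-q).max()); q=q2
        print("  ",k,"%.1e"%C,"step %.2f"%st,q.round(2))
    return q
E
python3 - <<'E'
from kin import *
h=.5228; u=-np.array([np.cos(h),np.sin(h),0]); b=np.array([542.8,56.3,20.5])
for a in(25,15):
 for hd in(90,60,-60,-90):
    G=tool(h,np.radians(a),-1); E=tool(np.radians(hd),np.radians(a-90),-1)
    tg=b+48*u+G[:,2]*12.7; te=np.array([475,20,48])+E[:,2]*12.7
    c,q=ik(tg,G,30); print(a,hd,"%.1e"%c,q,"wrist",(te-342*E[:,2]).round())
    M=tool((h+np.radians(hd))/2,np.radians(a-45),-1)
    path(q,[(tg,G),(tg+[-20,0,130],G),(te+[0,0,120],M),(te+[0,0,60],E),(te,E),(te-80*E[:,2],E)])
E
```

```text
25 90 3.0e-30 [-0.13  0.52  2.25  1.54  0.26 -0.57] wrist [475. 318. 187.]
   1 4.2e-23 step 0.10 [-0.14  0.18  2.24  0.65  0.44  0.36]
   2 5.9e-20 step 0.18 [ 0.18  0.37  1.85 -0.29  1.17  0.85]
   3 4.6e-30 step 0.06 [ 0.57  0.79  1.84 -0.88  1.44  1.14]
   4 9.9e-26 step 0.01 [ 0.57  0.9   1.81 -0.89  1.39  1.21]
   5 3.9e-25 step 0.01 [ 0.67  0.87  1.73 -0.79  1.5   1.15]
25 60 3.0e-30 [-0.13  0.52  2.25  1.54  0.26 -0.57] wrist [624. 278. 187.]
   1 4.2e-23 step 0.10 [-0.14  0.18  2.24  0.65  0.44  0.36]
   2 7.8e-21 step 0.18 [ 0.15  0.39  1.81 -0.22  1.23  1.03]
   3 3.4e-30 step 0.04 [ 0.4   0.88  1.57 -0.58  1.71  1.17]
   4 3.4e-26 step 0.01 [ 0.4   0.98  1.55 -0.58  1.64  1.21]
   5 1.0e-22 step 0.01 [ 0.46  0.98  1.41 -0.54  1.78  1.17]
25 -60 3.0e-30 [-0.13  0.52  2.25  1.54  0.26 -0.57] wrist [ 624. -238.  187.]
   1 4.2e-23 step 0.10 [-0.14  0.18  2.24  0.65  0.44  0.36]
   2 7.9e-22 step 0.26 [-0.02  0.42  1.76  0.08  1.3   1.78]
   3 1.1e-29 step 0.05 [-0.38  0.87  1.61  0.6   1.68  1.96]
   4 2.7e-26 step 0.01 [-0.38  0.96  1.59  0.59  1.62  1.92]
   5 5.2e-23 step
[... 1255 characters left out ...]
255.  133.]
   1 9.0e-19 step 0.04 [-0.05  0.21  2.14  0.26  0.59  0.79]
   2 3.3e-24 step 0.15 [-0.04  0.52  1.66  0.11  1.48  1.75]
   3 6.8e-30 step 0.05 [-0.4   0.97  1.55  0.64  1.81  1.94]
   4 7.9e-26 step 0.01 [-0.4   1.06  1.52  0.63  1.76  1.9 ]
   5 1.2e-22 step 0.01 [-0.46  1.08  1.37  0.6   1.89  1.95]
15 -90 7.8e-31 [-0.05  0.51  2.16  0.51  0.29  0.52] wrist [ 475. -298.  133.]
   1 9.0e-19 step 0.04 [-0.05  0.21  2.14  0.26  0.59  0.79]
   2 1.6e-22 step 0.16 [-0.1   0.51  1.68  0.21  1.44  1.91]
   3 3.6e-30 step 0.07 [-0.58  0.89  1.84  0.94  1.55  1.91]
   4 2.7e-25 step 0.01 [-0.58  1.    1.81  0.94  1.5   1.85]
   5 1.8e-25 step 0.01 [-0.69  0.98  1.72  0.84  1.6   1.91]
```

```bash
python3 -m creep '[{"translation":[0,0,-5],"angular":[0,0,0.18],"jaw":1},{"translation":[0,0,-10],"angular":[0,0,0.36],"jaw":1},{"translation":[0,0,-10],"angular":[0,0,0.54],"jaw":1},{"translation":[0,0,-10],"angular":[0,0,0.72],"jaw":1},{"translation":[0,0,-10],"angular":[0,0,0.9],"jaw":1},{"translation":[0,0,-10],"angular":[0,0,1.08],"jaw":1},{"translation":[0,0,-10],"angular":[0,0,1.26],"jaw":1},{"translation":[0,0,-10],"angular":[0,0,1.44],"jaw":1}]'
cat > t.py <<'E'
from kin import *
h=.5228; u=-np.array([np.cos(h),np.sin(h),0]); b=np.array([542.8,56.3,20.5]); A=np.radians(20)
G=tool(h,A,-1); TG=b+48*u+G[:,2]*13.2
E
python3 - <<'E'
from t import *
print(ctrl.get_obs()["qpos"].round(2)); print(rel(TG-110*G[:,2],G))
E
```

```text
t: 3.95
ee_pos: [421.3, 57.5, 165.2]
orientation: [1.296, 2.535, 0.446]
ft_force: [-0.5, 0.7, 0.1]
width: 88.0
grasp_force: 0.0
[-0.02  0.01  2.34  0.38  0.45 -0.96]
(array([-58.5,  -5.9,  61.7]), array([0.081, 0.002, 1.682]))
```

```bash
python3 -m creep '[{"translation":[-8,-1,8],"angular":[0.01,0,0.185],"jaw":1},{"translation":[-16,-2,16],"angular":[0.02,0,0.37],"jaw":1},{"translation":[-24,-3,24],"angular":[0.03,0,0.555],"jaw":1},{"translation":[-32,-4,32],"angular":[0.04,0,0.74],"jaw":1},{"translation":[-40,-5,40],"angular":[0.05,0,0.925],"jaw":1},{"translation":[-48,-6,48],"angular":[0.06,0,1.11],"jaw":1},{"translation":[-58,-6,55],"angular":[0.07,0,1.29],"jaw":1},{"translation":[-58,-6,61],"angular":[0.08,0,1.47],"jaw":1}]'
python3 - <<'E'
from t import *
print(ctrl.get_obs()["qpos"].round(2)); print(rel(TG-70*G[:,2],G))
I=info("wrist"); im=save("wrist","w2"); m=ctrl.look_for("wrist","bottle"); print(m)
for t in(0,72,101): print(proj("wrist",b+t*u,I))
E
```

```text
t: 4.95
ee_pos: [473.1, 16.0, 112.3]
orientation: [-2.849, -1.093, -0.522]
ft_force: [0.4, 0.4, 0.6]
width: 88.1
grasp_force: 0.0
[-0.14  0.23  2.23  0.48  0.45  0.29]
(array([-0.4, -0.5, 40.6]), array([0.007, 0.008, 0.211]))
[{'rect': [252.5, 149.4, 307.2, 255.1], 'score': 0.73}, {'rect': [501.9, 249.8, 560.0, 285.3], 'score': 0.68}, {'rect': [261.0, 245.9, 277.0, 252.2], 'score': 0.61}, {'rect': [136.8, 12.8, 243.3, 66.1], 'score': 0.56}]
[289.89354227 153.28916539]
[276.08794987 222.9042474 ]
[270.41795129 251.49537225]
```

View pics/w2.png

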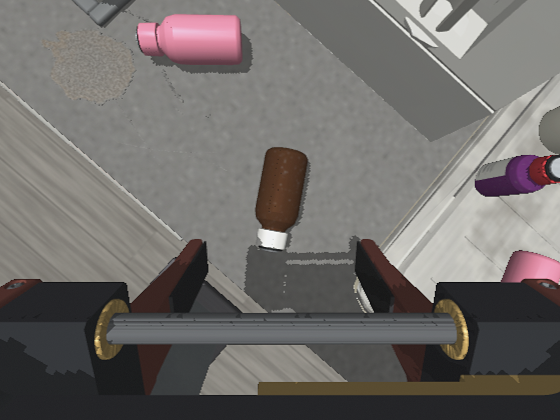

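The bottle in the wrist view, cap at (270,250) and base at (288,150), matches the prediction to about 1 to 2 mm. I'm going in and closing.

```bash
python3 -m creep '[{"translation":[0,0,20],"angular":[0,0,0.11],"jaw":1},{"translation":[0,0,45],"angular":[0.007,0.008,0.211],"jaw":1},{"translation":[0,0,75],"angular":[0.007,0.008,0.211],"jaw":1},{"translation":[0,0,98],"angular":[0.007,0.008,0.211],"jaw":1},{"translation":[0,0,110],"angular":[0.007,0.008,0.211],"jaw":1},{"translation":[0,0,110],"angular":[0.007,0.008,0.211],"jaw":1},{"translation":[0,0,110],"angular":[0.007,0.008,0.211],"jaw":0.2},{"translation":[0,0,110],"angular":[0.007,0.008,0.211],"jaw":0.2}]'
python3 -m creep '[{"translation":[0,0,0],"angular":[0,0,0],"jaw":0.2},{"translation":[0,0,0],"angular":[0,0,0],"jaw":0.2},{"translation":[0,0,0],"angular":[0,0,0],"jaw":0.2},{"translation":[0,0,0],"angular":[0,0,0],"jaw":0.2},{"translation":[0,0,0],"angular":[0,0,0],"jaw":0.2},{"translation":[0,0,0],"angular":[0,0,0],"jaw":0.2},{"translation":[0,0,0],"angular":[0,0,0],"jaw":0.2},{"translation":[0,0,0],"angular":[0,0,0],"jaw":0.2}]'
python3 - <<'E'
from t import *
print(rel(TG,G),TG,ctrl.get_obs()["qpos"].round(2))
# next: lift in tool axes
R0=R.from_rotvec(ctrl.get_obs()["orientation"]); print("up",R0.inv().apply([-20,0,140]).round(1))
p,q=ctrl.get_obs()["ee_pos"],R0
E_=tool(np.radians(-80),np.radians(-70),-1); M=tool((h+np.radians(-80))/2,np.radians(-25),-1)
S=R0.inv()*R.from_matrix(E_); print("tot rot",S.as_rotvec())
te=np.array([475,10,48])+E_[:,2]*13.2
path(ctrl.get_obs()["qpos"],[(p,R0.as_matrix()),(p+[-20,0,140],R0.as_matrix()),(te+[0,0,110],E_),(te,E_)])
E
```

```text
t: 6.05
ee_pos: [506.1, 33.4, 9.3]
orientation: [-2.904, -0.788, -0.515]
ft_force: [-0.4, 0.4, -0.7]
width: 71.5
grasp_force: 0.0
t: 7.05
ee_pos: [506.7, 33.3, 9.4]
orientation: [-2.904, -0.786, -0.516]
ft_force: [-3.9, -1.3, 15.1]
width: 17.7
grasp_force: 11.6
(array([-1.1, -1.9,  1. ]), array([ 0.   , -0.002,  0.006])) [505.12324047  34.58742129   8.09605741] [-0.09  0.51  2.2   0.98  0.24  0.02]
up [  31.9   -9.8 -137.4]
tot rot [ 0.87560849 -1.0237817   1.87875944]
   1 2.2e-25 step 0.09 [-0.1   0.17  2.18  0.4   0.53  0.62]
   2 1.0e-20 step 0.18 [-0.53  0.78  1.76  0.8   1.63  2.02]
   3 1.1e-21 step 0.02 [-0.53  0.97  1.72  0.8   1.53  1.91]
```

The width of 17.7 mm means the bottle isn't held properly, so I'll look before moving.

Run:
```python
from t import *
o=ctrl.get_obs(); print(o["width"],o["grasp_force"],o["ft_force"])
w=save("wrist","w3"); t=save("top","t3")
im=cv2.imread("pics/w3.png"); c=cv2.imread("pics/t3.png")[190:270,230:340]
cv2.imwrite("pics/c3.png",np.hstack([cv2.resize(im,(400,300)),cv2.resize(c,(400,300),interpolation=cv2.INTER_CUBIC)]))
```

```text
17.712972762106507 11.568940957076848 [-3.91981069 -1.32794658 15.10598912]
```

View pics/c3.png

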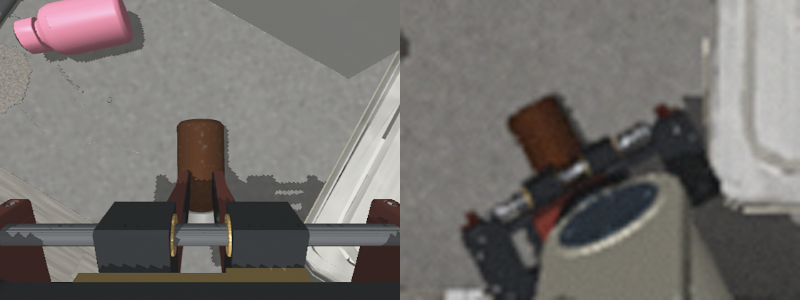

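Run:
```python
from t import *
save("scene","s3")
im=cv2.imread("pics/w3.png")[155:315,200:360]; c=cv2.imread("pics/s3.png")[190:290,220:320]
cv2.imwrite("pics/c4.png",np.hstack([cv2.resize(im,(400,400),interpolation=cv2.INTER_CUBIC),cv2.resize(c,(400,400),interpolation=cv2.INTER_CUBIC)]))
o=ctrl.get_obs();print(o["moment"])
I=info("wrist")
for p in (o["ee_pos"],):
  Y=R.from_rotvec(o["orientation"]).as_matrix()[:,1]
  print(proj("wrist",p+8.9*Y,I),proj("wrist",p-8.9*Y,I),proj("wrist",p+20.5*Y,I),proj("wrist",p-20.5*Y,I))
for t in(0,72,101): print(proj("wrist",b+t*u,I))
```

```text
[0.07039044 0.18881101 0.02515072]
[294.61032778 235.89764332] [269.01765109 235.92160806] [311.28899728 235.88202556] [252.33957343 235.93722526]
[279.29006773 172.1278304 ]
[278.72638205 281.44384584]
[278.4920579  326.88651466]
```

View pics/c4.png

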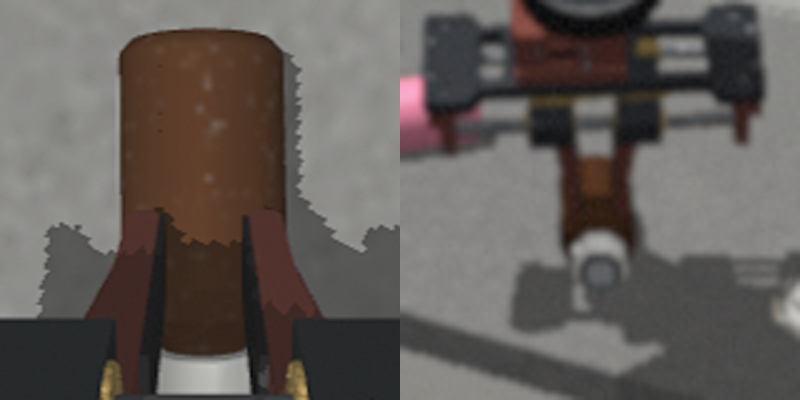

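```bash
python3 -m creep '[{"translation":[0,0,0],"angular":[0,0,0],"jaw":0.6},{"translation":[0,0,0],"angular":[0,0,0],"jaw":0.6},{"translation":[0,0,0],"angular":[0,0,0],"jaw":0.6},{"translation":[0,0,0],"angular":[0,0,0],"jaw":0.6},{"translation":[0,0,0],"angular":[0,0,0],"jaw":0.6},{"translation":[0,0,0],"angular":[0,0,0],"jaw":0.6},{"translation":[0,0,0],"angular":[0,0,0],"jaw":0.6},{"translation":[0,0,0],"angular":[0,0,0],"jaw":0.6}]'
python3 - <<'E'
from t import *
I=info("wrist"); im=save("wrist","w5")
for c in("wrist","scene"):
  if c=="scene": save("scene","s5")
  print(c,[(np.round(r["rect"]).tolist(),round(r["score"],2)) for r in ctrl.look_for(c,"bottle")])
v=np.array([-u[1],u[0],0])
for t in (10,48):
  for z in(0,20.5,41): 
    c=b+t*u; c[2]=z; print(t,z,proj("wrist",c,I).round(),"px/mm",np.linalg.norm(proj("wrist",c+20.5*v,I)-proj("wrist",c-20.5*v,I))/41)
# body width profile in w3/w5
for n in("w3","w5"):
  m=cv2.imread(f"pics/{n}.png").astype(int); br=(m[...,2]-m[...,0]>25)
  for row in(175,190,205,220,235,250,270,285): 
    x=np.where(br[row,180:380])[0]+180; print(n,row,(x.min(),x.max(),len(x)) if len(x) else None)
E
```

```text
t: 8.2
ee_pos: [505.9, 33.4, 8.4]
orientation: [-2.904, -0.786, -0.513]
ft_force: [0.3, 0.2, 0.3]
width: 53.0
grasp_force: 0.0
wrist [([20.0, 0.0, 187.0, 73.0], 0.78), ([241.0, 165.0, 310.0, 312.0], 0.57)]
scene [([200.0, 210.0, 227.0, 229.0], 0.79), ([382.0, 237.0, 403.0, 276.0], 0.78), ([256.0, 226.0, 278.0, 265.0], 0.57)]
10 0 [280. 190.] px/mm 1.369677652610416
10 20.5 [280. 186.] px/mm 1.5108855757051114
10 41 [280. 181.] px/mm 1.6845561269017568
48 0 [280. 242.] px/mm 1.384029678229717
48 20.5 [280. 244.] px/mm 1.5283682957003404
48 41 [280. 246.] px/mm 1.7063179271648985
w3 175 (np.int64(249), np.int64(310), 62)
w3 190 (np.int64(248), np.int64(312), 65)
w3 205 (np.int64(248), np.int64(311), 64)
w3 220 (np.int64(248), np.int64(312), 65)
w3 235 (np.int64(249), np.int64(312), 64)
w3 250 (np.int64(249), np.int64(314), 57)
w3 270 (np.int64(241), np.int64(322), 64)
w3 285 (np.int64(247), np.int64(315), 28)
w5 175 (np.int64(243), np.int64(306), 64)
w5 190 (np.int64(242), np.int64(306), 65)
w5 205 (np.int64(243), np.int64(307), 64)
w5 220 (np.int64(242), np.int64(307), 66)
w5 235 (np.int64(243), np.int64(307), 65)
w5 250 (np.int64(216), np.int64(347), 85)
w5 270 (np.int64(203), np.int64(359), 89)
w5 285 (np.int64(192), np.int64(371), 66)
```

```bash
python3 -m creep '[{"translation":[0,-3,2],"angular":[0,0,0],"jaw":0.6},{"translation":[0,-3,3],"angular":[0,0,0],"jaw":0.6},{"translation":[0,-3,3],"angular":[0,0,0],"jaw":0.5},{"translation":[0,-3,3],"angular":[0,0,0],"jaw":0.42},{"translation":[0,-3,3],"angular":[0,0,0],"jaw":0.42},{"translation":[0,-3,3],"angular":[0,0,0],"jaw":0.42},{"translation":[0,-3,3],"angular":[0,0,0],"jaw":0.42},{"translation":[0,-3,3],"angular":[0,0,0],"jaw":0.42}]'
python3 - <<'E'
from t import *
I=info("wrist"); save("wrist","w6")
m=cv2.imread(f"pics/w6.png").astype(int); br=(m[...,2]-m[...,0]>25)
for row in(175,190,205,220): 
    x=np.where(br[row,180:380])[0]+180; print(row,(x.min(),x.max(),len(x)) if len(x) else None)
E
```

```text
t: 9.4
ee_pos: [505.3, 36.4, 5.6]
orientation: [-2.904, -0.786, -0.513]
ft_force: [-0.0, -0.0, 0.4]
width: 37.0
grasp_force: 0.0
175 (np.int64(247), np.int64(311), 65)
190 (np.int64(246), np.int64(312), 67)
205 (np.int64(247), np.int64(312), 64)
220 (np.int64(247), np.int64(312), 66)
```

Run:
```python
from t import *
o=ctrl.get_obs(); I=info("wrist"); R0=R.from_rotvec(o["orientation"]); w=o["width"]/2
for d in(0,10,20,30,40):
  print(d,[proj("wrist",o["ee_pos"]+R0.apply([x,s*w,-d]),I).round(0).tolist() for x in(-10,10) for s in(-1,1)])
im=cv2.imread("pics/w6.png")[150:310,180:380]; s=cv2.imread("pics/s5.png")[195:285,215:327]
cv2.imwrite("pics/c6.png",cv2.resize(im,(750,600),interpolation=cv2.INTER_CUBIC))
```

```text
0 [[256.0, 249.0], [308.0, 249.0], [255.0, 222.0], [309.0, 222.0]]
10 [[254.0, 255.0], [309.0, 255.0], [254.0, 227.0], [310.0, 227.0]]
20 [[253.0, 262.0], [311.0, 262.0], [252.0, 233.0], [312.0, 233.0]]
30 [[252.0, 270.0], [312.0, 270.0], [251.0, 239.0], [313.0, 239.0]]
40 [[250.0, 278.0], [314.0, 278.0], [249.0, 246.0], [315.0, 246.0]]
```

View pics/c6.png

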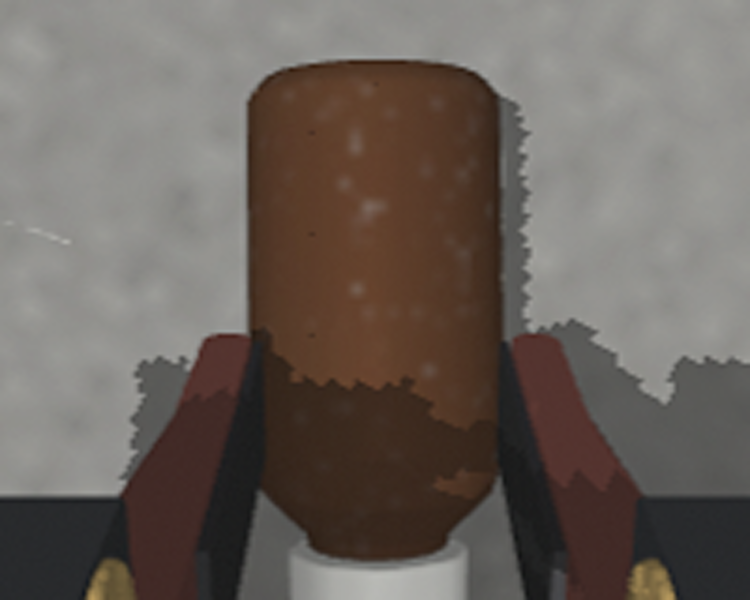

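The image shows the pad tips at row 239, which puts them about 30 mm behind the reported TCP. So the fingers were above the bottle's widest part, which fits both the 15 N upward push and the free closing. I'll go 26 mm deeper along the tool and close again.

```bash
python3 -m creep '[{"translation":[0,0,0],"angular":[0,0,0],"jaw":0.75},{"translation":[0,0,0],"angular":[0,0,0],"jaw":0.75},{"translation":[0,0,0],"angular":[0,0,0],"jaw":0.75},{"translation":[0,0,8],"angular":[0,0,0],"jaw":0.75},{"translation":[0,0,16],"angular":[0,0,0],"jaw":0.75},{"translation":[0,0,22],"angular":[0,0,0],"jaw":0.75},{"translation":[0,0,26],"angular":[0,0,0],"jaw":0.75},{"translation":[0,0,26],"angular":[0,0,0],"jaw":0.75}]'
python3 -m creep '[{"translation":[0,0,0],"angular":[0,0,0],"jaw":0.3},{"translation":[0,0,0],"angular":[0,0,0],"jaw":0.3},{"translation":[0,0,0],"angular":[0,0,0],"jaw":0.3},{"translation":[0,0,0],"angular":[0,0,0],"jaw":0.3},{"translation":[0,0,0],"angular":[0,0,0],"jaw":0.3},{"translation":[0,0,0],"angular":[0,0,0],"jaw":0.3},{"translation":[0,0,0],"angular":[0,0,0],"jaw":0.3},{"translation":[0,0,0],"angular":[0,0,0],"jaw":0.3}]'
```

```text
t: 10.45
ee_pos: [512.9, 41.0, -19.1]
orientation: [-2.904, -0.786, -0.512]
ft_force: [0.6, -0.7, 0.2]
width: 65.8
grasp_force: 0.0
t: 11.45
ee_pos: [513.0, 40.9, -18.7]
orientation: [-2.904, -0.786, -0.513]
ft_force: [-2.2, 0.3, 4.5]
width: 40.2
grasp_force: 30.0
```

Gripped, 40.2 mm wide at 30 N. I'll compute the lift and the upending from this grip.

```bash
cat > plan.py <<'E'
from t import *
o=ctrl.get_obs(); R0=R.from_rotvec(o["orientation"]); p0=o["ee_pos"]; q0=o["qpos"]
pB=R0.inv().apply(b-p0); ub=R0.inv().apply(u)
np.save("grip.npy",np.array([pB,ub])); print("pB",pB.round(1),"ub",ub.round(3))
n=np.cross(u,[0,0,1]); 
for hd in(-80,-60):
  Re=R.from_euler('z',np.radians(hd)-h)*R.from_rotvec(n*np.pi/2)*R0
  pe=np.array([475,10,1.])-Re.apply(pB)
  tot=(R0.inv()*Re).as_rotvec(); print(hd,"tot",tot.round(3),np.linalg.norm(tot),"pe",pe.round(1),"axis",Re.apply(ub).round(3))
  up=p0+[-10,0,140]
  W=[(p0,R0.as_matrix()),(up,R0.as_matrix()),(pe+[0,0,100],Re.as_matrix()),(pe,Re.as_matrix())]
  path(q0,W)
  for t in(0,.25,.5,.75,1):
    r=R0*R.from_rotvec(tot*t); p=up*(1-t)+(pe+[0,0,100])*t
    print(t,"base",(p+r.apply(pB)).round(),"chip",(p+r.apply(pB+101*ub)).round(),"wrist",(p-342*r.as_matrix()[:,2]).round())
  print("lift in tool",R0.inv().apply(up-p0).round(1),"to above",R0.inv().apply(pe+[0,0,100]-p0).round(1))
E
python3 plan.py
```

```text
pB [ 44.9   1.8 -25.4] ub [-0.94  -0.006 -0.342]
-80 tot [ 0.878 -1.018  1.873] 2.3058604399626854 pe [469.7  48.9  34.5] axis [-0.  0.  1.]
   1 1.3e-22 step 0.12 [-0.07  0.25  2.17  0.44  0.47  0.6 ]
   2 8.0e-20 step 0.20 [-0.49  0.8   1.8   0.83  1.58  1.99]
   3 3.6e-22 step 0.02 [-0.49  0.98  1.75  0.84  1.49  1.89]
0 base [533.  56. 160.] chip [445.   6. 160.] wrist [402. -18. 443.]
0.25 base [540.  38. 149.] chip [446.  19. 180.] wrist [498. -60. 451.]
0.5 base [532.  20. 131.] chip [454.  24. 196.] wrist [ 563. -132.  410.]
0.75 base [508.  10. 113.] chip [466.  20. 204.] wrist [ 574. -210.  336.]
1 base [475.  10. 101.] chip [475.  10. 202.] wrist [ 525. -268.  252.]
lift in tool [  39.8   -4.8 -134.5] to above [  21.1  -28.5 -155.4]
-60 tot [ 0.729 -1.204  1.55 ] 2.093933990498509 pe [456.7  44.7  34.5] axis [-0.  0.  1.]
   1 1.3e-22 step 0.12 [-0.07  0.25  2.17  0.44  0.47  0.6 ]
   2 9.9e-20 step 0.22 [-0.38  0.85  1.63  0.63  1.75  1.96]
   3 1.2e-22 step 0.01 [-0.38  1.02  1.59  0.62  1.65  1.89]
0 base [533.  56. 160.] chip [445.   6. 160.] wrist [402. -18. 443.]
0.25 base [537.  42. 149.] chip [445.  17. 182.] wrist [506. -40. 456.]
0.5 base [529.  27. 131.] chip [454.  22. 199.] wrist [593. -95. 420.]
0.75 base [507.  15. 113.] chip [466.  20. 205.] wrist [ 634. -165.  345.]
1 base [475.  10. 101.] chip [475.  10. 202.] wrist [ 617. -234.  252.]
lift in tool [  39.8   -4.8 -134.5] to above [   8.6  -31.5 -160. ]
```

```bash
python3 -m creep '[{"translation":[13,-2,-45],"angular":[0,0,0],"jaw":0.3},{"translation":[27,-3,-90],"angular":[0,0,0],"jaw":0.3},{"translation":[40,-5,-134],"angular":[0,0,0],"jaw":0.3},{"translation":[39,-6,-136],"angular":[0.07,-0.08,0.146],"jaw":0.3},{"translation":[37,-8,-137],"angular":[0.14,-0.16,0.29],"jaw":0.3},{"translation":[36,-10,-139],"angular":[0.205,-0.238,0.438],"jaw":0.3},{"translation":[34,-12,-141],"angular":[0.274,-0.318,0.584],"jaw":0.3},{"translation":[33,-14,-142],"angular":[0.342,-0.397,0.73],"jaw":0.3}]'
cat > plan2.py <<'E'
from t import *
o=ctrl.get_obs(); R0=R.from_rotvec(o["orientation"]); p0=o["ee_pos"]; q0=o["qpos"]
pB,ub=np.load("grip.npy"); y=np.radians(-80)
z=np.array([0,0,1.]); 
# R_end: ub->z, and horizontal of tool z -> opposite heading
t=np.array([0,0,1.])-ub[2]*ub; t/=np.linalg.norm(t); hd=-np.array([np.cos(y),np.sin(y),0])
Re=R.from_matrix(np.column_stack([z,hd,np.cross(z,hd)])@np.column_stack([ub,t,np.cross(ub,t)]).T)
pe=np.array([475,10,1.])-Re.apply(pB)
def show(H):
    print("shift",R0.inv().apply(pe+[0,0,H]-p0).round(1),"rot",(R0.inv()*Re).as_rotvec().round(3),"axis now",R0.apply(ub).round(3),"base now",(p0+R0.apply(pB)).round(1),"width",round(o["width"],1),q0.round(2))
E
python3 -c "
from plan2 import *
show(100);show(40)"
```

```text
t: 12.45
ee_pos: [490.7, 44.4, 125.9]
orientation: [-2.704, 0.192, 0.253]
ft_force: [0.1, 0.4, -1.5]
width: 40.5
grasp_force: 30.0
shift [-22.7  -3.8  -2.6] rot [ 0.535 -0.619  1.138] axis now [-0.863 -0.047  0.503] base now [537.9  27.9 138.8] width 40.5 [-0.2   0.45  1.86  0.44  1.11  1.26]
shift [-10.4  19.7  51.2] rot [ 0.535 -0.619  1.138] axis now [-0.863 -0.047  0.503] base now [537.9  27.9 138.8] width 40.5 [-0.2   0.45  1.86  0.44  1.11  1.26]
```

```bash
python3 -m creep '[{"translation":[-3,0,0],"angular":[0.068,-0.078,0.143],"jaw":0.3},{"translation":[-6,-1,0],"angular":[0.135,-0.156,0.286],"jaw":0.3},{"translation":[-9,-1,-1],"angular":[0.202,-0.234,0.43],"jaw":0.3},{"translation":[-12,-2,-1],"angular":[0.27,-0.312,0.573],"jaw":0.3},{"translation":[-15,-2,-2],"angular":[0.337,-0.39,0.716],"jaw":0.3},{"translation":[-18,-3,-2],"angular":[0.404,-0.468,0.86],"jaw":0.3},{"translation":[-20,0,8],"angular":[0.47,-0.545,1.0],"jaw":0.3},{"translation":[-17,8,24],"angular":[0.535,-0.619,1.138],"jaw":0.3}]'
python3 -c "
from plan2 import *
show(30);show(1)
save('scene','s7');print([(np.round(r['rect']).tolist(),round(r['score'],2)) for r in ctrl.look_for('scene','bottle')])
pB,ub=np.load('grip.npy')
for t in(0,101): print(proj('scene',p0+R0.apply(pB+t*ub)))
m=cv2.imread('pics/s7.png')[130:290,200:400];cv2.imwrite('pics/c7.png',cv2.resize(m,(750,600),interpolation=cv2.INTER_CUBIC))"
```

```text
t: 13.45
ee_pos: [469.6, 48.4, 104.0]
orientation: [-1.615, 1.346, 1.123]
ft_force: [0.2, -0.2, -1.3]
width: 40.4
grasp_force: 30.0
shift [37.   0.1 14. ] rot [-0.001 -0.001  0.001] axis now [-0.001  0.     1.   ] base now [474.9   9.5  70.6] width 40.4 [-0.49  0.85  1.79  0.83  1.55  1.95]
shift [64.2  0.3 24. ] rot [-0.001 -0.001  0.001] axis now [-0.001  0.     1.   ] base now [474.9   9.5  70.6] width 40.4 [-0.49  0.85  1.79  0.83  1.55  1.95]
[([261.0, 189.0, 279.0, 240.0], 0.98), ([198.0, 208.0, 240.0, 229.0], 0.69), ([383.0, 238.0, 404.0, 279.0], 0.63)]
[270.14171212 233.77685172]
[268.96861071 191.94180193]
```

View pics/c7.png

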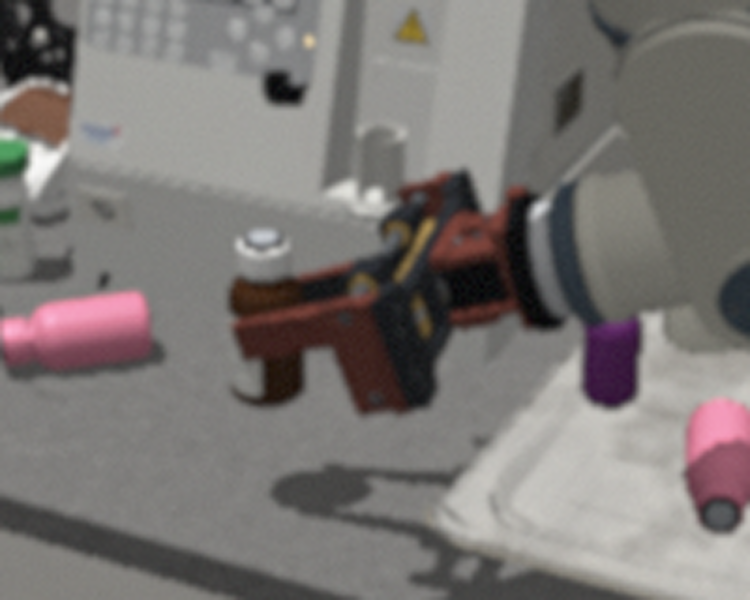

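The bottle hangs upright in the grip and matches the prediction to about 2 px. I'll lower it until it touches.

```bash
python3 -m creep '[{"translation":[12,0,4.4],"angular":[0,0,0],"jaw":0.3},{"translation":[25,0,9.2],"angular":[0,0,0],"jaw":0.3},{"translation":[38,0,14],"angular":[0,0,0],"jaw":0.3},{"translation":[48,0,17.6],"angular":[0,0,0],"jaw":0.3},{"translation":[56,0.2,20.5],"angular":[0,0,0],"jaw":0.3},{"translation":[61,0.3,22.4],"angular":[0,0,0],"jaw":0.3},{"translation":[63,0.3,23.1],"angular":[0,0,0],"jaw":0.3},{"translation":[63,0.3,23.1],"angular":[0,0,0],"jaw":0.3}]'
python3 -c "
from plan2 import *
show(0)"
```

```text
t: 14.55
ee_pos: [469.6, 48.6, 37.6]
orientation: [-1.619, 1.342, 1.121]
ft_force: [0.1, 0.8, -0.7]
width: 40.6
grasp_force: 30.0
shift [ 2.8 -0.1  1.3] rot [ 0.002 -0.002  0.005] axis now [-0.004  0.001  1.   ] base now [475.2   9.7   4.2] width 40.6 [-0.49  0.97  1.75  0.83  1.49  1.88]
```

```bash
python3 -m creep '[{"translation":[0.9,0,0.3],"angular":[0,0,0],"jaw":0.3},{"translation":[1.8,0,0.6],"angular":[0,0,0],"jaw":0.3},{"translation":[2.4,0,0.9],"angular":[0,0,0],"jaw":0.3},{"translation":[2.8,0,1.0],"angular":[0,0,0],"jaw":0.3},{"translation":[2.8,0,1.0],"angular":[0,0,0],"jaw":0.3},{"translation":[2.8,0,1.0],"angular":[0,0,0],"jaw":0.3},{"translation":[2.8,0,1.0],"angular":[0,0,0],"jaw":0.3},{"translation":[2.8,0,1.0],"angular":[0,0,0],"jaw":0.3}]'
```

```text
t: 15.55
ee_pos: [469.6, 48.7, 34.5]
orientation: [-1.619, 1.342, 1.122]
ft_force: [0.6, 0.1, -1.8]
width: 40.1
grasp_force: 30.0
```

Not touching yet. I'll go down another 3 mm in small steps.

```bash
python3 -m creep '[{"translation":[0.4,0,0.1],"angular":[0,0,0],"jaw":0.3},{"translation":[0.8,0,0.3],"angular":[0,0,0],"jaw":0.3},{"translation":[1.2,0,0.4],"angular":[0,0,0],"jaw":0.3},{"translation":[1.6,0,0.6],"angular":[0,0,0],"jaw":0.3},{"translation":[1.9,0,0.7],"angular":[0,0,0],"jaw":0.3},{"translation":[1.9,0,0.7],"angular":[0,0,0],"jaw":0.3},{"translation":[1.9,0,0.7],"angular":[0,0,0],"jaw":0.3},{"translation":[1.9,0,0.7],"angular":[0,0,0],"jaw":0.3}]'
```

```text
t: 16.55
ee_pos: [469.7, 48.8, 34.4]
orientation: [-1.617, 1.34, 1.123]
ft_force: [-0.3, -1.8, 11.7]
width: 40.5
grasp_force: 30.0
```

Contact at about 12 N, so it stands on the worktop. I'll release and back out along the tool.

```bash
python3 -m creep '[{"translation":[-0.9,0,-0.3],"angular":[0,0,0],"jaw":0.3},{"translation":[-0.9,0,-0.3],"angular":[0,0,0],"jaw":0.5},{"translation":[-0.9,0,-0.3],"angular":[0,0,0],"jaw":0.6},{"translation":[-0.9,0,-0.3],"angular":[0,0,0],"jaw":0.75},{"translation":[-0.9,0,-0.3],"angular":[0,0,0],"jaw":0.85},{"translation":[-0.9,0,-0.3],"angular":[0,0,0],"jaw":0.85},{"translation":[-0.9,0,-0.3],"angular":[0,0,0],"jaw":0.85},{"translation":[-0.9,0,-0.3],"angular":[0,0,0],"jaw":0.85}]'
python3 -m creep '[{"translation":[0,0,-10],"angular":[0,0,0],"jaw":0.9},{"translation":[0,0,-25],"angular":[0,0,0],"jaw":0.9},{"translation":[0,0,-45],"angular":[0,0,0],"jaw":0.9},{"translation":[0,0,-65],"angular":[0,0,0],"jaw":0.9},{"translation":[0,0,-85],"angular":[0,0,0],"jaw":0.9},{"translation":[0,0,-105],"angular":[0,0,0],"jaw":0.9},{"translation":[0,0,-120],"angular":[0,0,0],"jaw":0.9},{"translation":[0,0,-120],"angular":[0,0,0],"jaw":0.9}]'
cat > find.py <<'E'
from t import *
from itertools import product
def bottle(n):
    "white-cap centre in top picture & scene rects"
    save("scene","s"+n); print("scene",[(np.round(r["rect"]).tolist(),round(r["score"],2)) for r in ctrl.look_for("scene","bottle")],[(np.round(r["rect"],1).tolist(),round(r["score"],2)) for r in ctrl.look_for("scene","chip_top")])
    save("top","t"+n); print("top",[(np.round(r["rect"]).tolist(),round(r["score"],2)) for r in ctrl.look_for("top","bottle")],[(np.round(r["rect"],1).tolist(),round(r["score"],2)) for r in ctrl.look_for("top","chip_top")])
E
python3 - <<'E'
from find import *
bottle("8")
B=np.array([475.,10,0])
for c in("scene","top"): print(c,[proj(c,B+[0,0,z]).round(1) for z in(0,101)])
o=ctrl.get_obs(); print(o["ee_pos"],o["qpos"].round(2))
# pen pregrasp, tool down, y along world y ; both flips
s=np.array([557.2,328.5,0])
for sg in(1,-1):
    T=np.column_stack([[-sg,0,0],[0,sg,0],[0,0,-1]]).astype(float); print(sg,ik(s+[0,0,140],T,20),rel(s+[0,0,200],T))
E
```

```text
t: 17.55
ee_pos: [469.6, 48.7, 33.4]
orientation: [-1.619, 1.342, 1.121]
ft_force: [0.5, -0.4, 0.5]
width: 74.4
grasp_force: 0.0
t: 18.55
ee_pos: [489.9, -63.4, 75.0]
orientation: [-1.619, 1.343, 1.119]
ft_force: [-0.0, -0.1, -0.4]
width: 79.2
grasp_force: 0.0
scene [([258.0, 220.0, 279.0, 268.0], 0.94), ([197.0, 207.0, 241.0, 229.0], 0.59)] []
top [([357.0, 186.0, 375.0, 212.0], 0.62), ([199.0, 194.0, 231.0, 223.0], 0.59), ([272.0, 236.0, 290.0, 252.0], 0.5), ([330.0, 165.0, 342.0, 184.0], 0.19)] [([279.2, 237.9, 285.9, 245.1], 0.55)]
scene [array([270.7, 261. ]), array([269.6, 221.5])]
top [array([279.8, 243.7]), array([280.8, 242.2])]
[488.9950303  -61.52797254  74.63695661] [-0.62  0.95  1.6   0.72  1.66  1.96]
1 (np.float64(2.196746940855499e-29), array([ 0.51,  0.51,  1.61,  0.  ,  1.02, -1.06])) (array([-244.2, -138.2,  306.2]), array([1.048, 0.885, 1.511]))
-1 (np.float64(6.748992003681164e-19), array([ 0.51,  0.51,  1.61, -0.  ,  1.02,  2.09])) (array([-244.2, -138.2,  306.2]), array([-0.846,  1.002, -1.197]))
```

The bottle stands free, with the scene box 258–279 × 220–268 where predicted. Next I lift clear, turn the tool down and go over the pen.

Run:
```python
from kin import *
o=ctrl.get_obs(); R0=R.from_rotvec(o["orientation"])
T=np.column_stack([[1,0,0],[0,-1,0],[0,0,-1]]).astype(float); p=o["ee_pos"]
print(rel(p+[0,0,170],T)); 
tot=(R0.inv()*R.from_matrix(T)).as_rotvec(); print(tot/np.linalg.norm(tot)*.18)
path(o["qpos"],[(p,R0.as_matrix()),(p+[0,0,170],R0.as_matrix()),(np.array([500.,200,280]),T),(np.array([557.2,328.5,200]),T)])
```

```text
(array([-159.7,   -1.5,  -58.4]), array([-0.846,  1.002, -1.197]))
[-0.08579798  0.10155231 -0.12135005]
   1 7.8e-21 step 0.02 [-0.62  0.69  1.62  0.75  1.84  2.12]
   2 1.7e-20 step 0.10 [0.36 0.2  1.73 0.   1.21 1.93]
   3 5.2e-19 step 0.02 [ 0.51  0.44  1.57 -0.    1.13  2.09]
```

```bash
python3 -m creep '[{"translation":[-50,0,-20],"angular":[0,0,0],"jaw":0.9},{"translation":[-100,-1,-38],"angular":[0,0,0],"jaw":0.9},{"translation":[-150,-1,-55],"angular":[0,0,0],"jaw":0.9},{"translation":[-188,-2,-70],"angular":[-0.086,0.1,-0.12],"jaw":0.9},{"translation":[-188,-2,-70],"angular":[-0.17,0.2,-0.24],"jaw":0.9},{"translation":[-188,-2,-70],"angular":[-0.255,0.3,-0.36],"jaw":0.9},{"translation":[-188,-2,-70],"angular":[-0.34,0.4,-0.48],"jaw":0.9},{"translation":[-188,-2,-70],"angular":[-0.425,0.5,-0.6],"jaw":0.9}]'
python3 - <<'E'
from kin import *
T=np.column_stack([[1,0,0],[0,-1,0],[0,0,-1]]).astype(float)
print(rel(np.array([557.2,328.5,240]),T))
E
```

```text
t: 19.85
ee_pos: [489.7, -62.9, 275.3]
orientation: [-2.525, 0.8, 0.672]
ft_force: [-0.1, -1.0, -0.1]
width: 79.3
grasp_force: 0.0
(array([ -96.5, -328.3,  204.7]), array([-0.42 ,  0.498, -0.592]))
```

```bash
python3 -m creep '[{"translation":[-13,-45,28],"angular":[-0.08,0.1,-0.115],"jaw":0.9},{"translation":[-26,-90,56],"angular":[-0.16,0.19,-0.23],"jaw":0.9},{"translation":[-40,-137,85],"angular":[-0.24,0.285,-0.34],"jaw":0.9},{"translation":[-54,-184,115],"angular":[-0.32,0.38,-0.45],"jaw":0.9},{"translation":[-68,-231,144],"angular":[-0.4,0.47,-0.56],"jaw":0.9},{"translation":[-82,-280,175],"angular":[-0.42,0.498,-0.592],"jaw":0.9},{"translation":[-96.5,-328.3,204.7],"angular":[-0.42,0.498,-0.592],"jaw":0.9},{"translation":[-96.5,-328.3,204.7],"angular":[-0.42,0.498,-0.592],"jaw":0.9}]'
python3 - <<'E'
from kin import *
T=np.column_stack([[1,0,0],[0,-1,0],[0,0,-1]]).astype(float)
print(rel(np.array([557.2,328.5,240]),T))
I=info("wrist"); im=save("wrist","w9")
for l in("pen","stand"): print(l,[(np.round(r["rect"],1).tolist(),round(r["score"],2)) for r in ctrl.look_for("wrist",l)])
s=np.array([557.2,328.5,0])
for z in(0,78,83,146,150): print(z,proj("wrist",s+[0,0,z],I).round(1))
hsv=cv2.cvtColor(im,cv2.COLOR_RGB2HSV); m=((hsv[...,0]>100)&(hsv[...,0]<130)&(hsv[...,1]>120)&(hsv[...,2]>80)).astype(np.uint8)
n,_,st,ce=cv2.connectedComponentsWithStats(m); print([(st[i].tolist(),ce[i].round(1).tolist()) for i in range(1,n) if st[i,4]>20])
cv2.imwrite("pics/c9.png",cv2.resize(cv2.imread("pics/w9.png"),(800,600)))
E
```

```text
t: 20.85
ee_pos: [557.7, 331.9, 239.7]
orientation: [-3.139, -0.0, 0.006]
ft_force: [0.8, -0.9, -0.0]
width: 79.0
grasp_force: 0.0
(array([-0.5,  3.4, -0.3]), array([-0.002,  0.004,  0.   ]))
pen [([270.1, 175.2, 295.2, 210.8], 0.58)]
stand []
0 [284.3 173.7]
78 [284.8 185.4]
83 [284.8 186.3]
146 [285.4 200.4]
150 [285.4 201.5]
[([271, 175, 22, 17, 97], [280.6, 180.5]), ([275, 194, 14, 15, 154], [281.4, 201.3])]
```

View pics/c9.png

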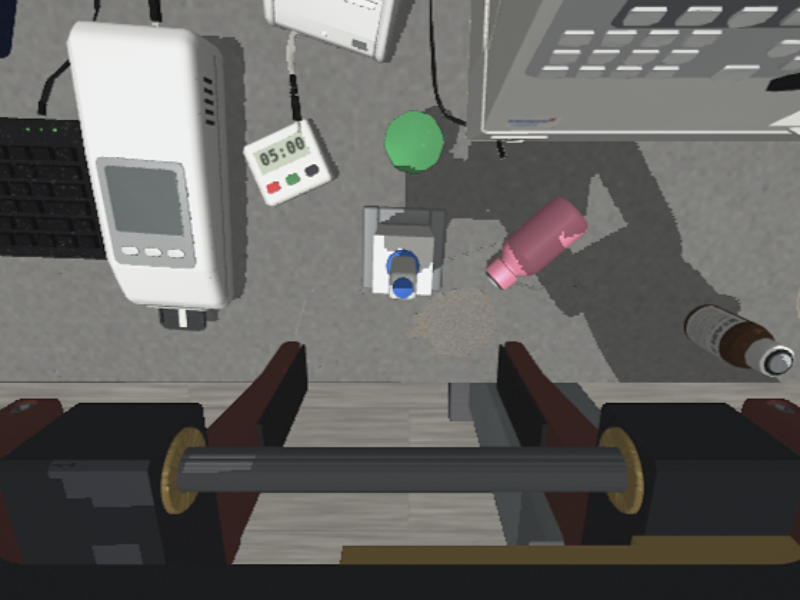

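The view shows the pen upright in a well-aligned stand, with its button at (281,201) in the 560 px frame. The brown bottle stands upright, its chip at about (542,252). I'll compute the pen's position and the chip's from this view.

Run:
```python
from kin import *
I=info("wrist"); o=ctrl.get_obs()
print("pen",ray("wrist",281.4,201.3,150,I),"ee",o["ee_pos"], "collar",ray("wrist",282,187,83,I))
im=save("wrist","w10"); print([(np.round(r["rect"],1).tolist(),round(r["score"],2)) for r in ctrl.look_for("wrist","chip_top")])
print("chip pred",proj("wrist",[475,10,101],I),"chip",ray("wrist",542.5,252,101,I))
print("tcp col",proj("wrist",o["ee_pos"],I),proj("wrist",o["ee_pos"]+[0,0,31],I))
```

```text
pen [557.66573459 327.8596814  150.        ] ee [558.20824703 327.39695719 240.3558151 ] collar [556.66459619 327.20836554  83.        ]
[([476.0, 214.3, 552.3, 263.2], 0.68), ([528.4, 245.6, 550.9, 263.1], 0.6)]
chip pred [542.98663491 254.60633293] chip [478.47652443  11.44676519 101.        ]
tcp col [281.93930885 235.6643803 ] [281.97991613 255.41297453]
```

```bash
python3 -m creep '[{"translation":[0,0,40],"angular":[0,0,0],"jaw":0.8},{"translation":[0,0,80],"angular":[0,0,0],"jaw":0.8},{"translation":[0,0,115],"angular":[0,0,0],"jaw":0.8},{"translation":[0,0,145],"angular":[0,0,0],"jaw":0.8},{"translation":[0,0,165],"angular":[0,0,0],"jaw":0.8},{"translation":[0,0,175],"angular":[0,0,0],"jaw":0.8},{"translation":[0,0,175],"angular":[0,0,0],"jaw":0.8},{"translation":[0,0,175],"angular":[0,0,0],"jaw":0.8}]'
python3 -m creep '[{"translation":[0,0,0],"angular":[0,0,0],"jaw":0.5},{"translation":[0,0,0],"angular":[0,0,0],"jaw":0.4},{"translation":[0,0,0],"angular":[0,0,0],"jaw":0.3},{"translation":[0,0,0],"angular":[0,0,0],"jaw":0.2},{"translation":[0,0,0],"angular":[0,0,0],"jaw":0.1},{"translation":[0,0,0],"angular":[0,0,0],"jaw":0.1},{"translation":[0,0,0],"angular":[0,0,0],"jaw":0.1},{"translation":[0,0,0],"angular":[0,0,0],"jaw":0.1}]'
```

```text
t: 22.1
ee_pos: [559.2, 328.7, 67.0]
orientation: [-3.138, 0.008, 0.002]
ft_force: [-0.2, -0.0, 1.3]
width: 70.1
grasp_force: 0.0
t: 23.1
ee_pos: [558.6, 330.0, 65.8]
orientation: [-3.137, 0.008, 0.003]
ft_force: [0.0, 7.3, -3.3]
width: 19.7
grasp_force: 30.0
```

```bash
python3 -m creep '[{"translation":[0,-1.5,0],"angular":[0,0,0],"jaw":0.1},{"translation":[0,-1.5,-10],"angular":[0,0,0],"jaw":0.1},{"translation":[0,-1.5,-30],"angular":[0,0,0],"jaw":0.1},{"translation":[0,-1.5,-55],"angular":[0,0,0],"jaw":0.1},{"translation":[0,-1.5,-85],"angular":[0,0,0],"jaw":0.1},{"translation":[0,-1.5,-120],"angular":[0,0,0],"jaw":0.1},{"translation":[0,-1.5,-150],"angular":[0,0,0],"jaw":0.1},{"translation":[0,-1.5,-150],"angular":[0,0,0],"jaw":0.1}]'
python3 - <<'E'
from kin import *
o=ctrl.get_obs();print(o["ee_pos"],o["width"],R.from_rotvec(o["orientation"]).as_matrix()[:,2].round(4))
I=info("wrist"); im=save("wrist","w11"); 
for l in("pen","pen_point","chip_top"): print(l,[(np.round(r["rect"],1).tolist(),round(r["score"],2)) for r in ctrl.look_for("wrist",l)])
save("scene","s11"); 
for l in("pen","bottle"): print(l,[(np.round(r["rect"],1).tolist(),round(r["score"],2)) for r in ctrl.look_for("scene",l)])
T=np.column_stack([[1,0,0],[0,-1,0],[0,0,-1]]).astype(float)
print(rel(np.array([477,11,o["ee_pos"][2]]),T))
E
```

```text
t: 24.1
ee_pos: [560.3, 329.7, 219.4]
orientation: [-3.137, 0.008, -0.003]
ft_force: [-0.3, 0.5, -1.2]
width: 19.6
grasp_force: 30.0
[560.32686645 329.67982579 219.37843305] 19.61930100509451 [ 0.002   0.0044 -1.    ]
pen [([259.8, 210.9, 305.3, 312.8], 0.6)]
pen_point []
chip_top [([547.0, 254.1, 559.4, 273.9], 0.55)]
pen [([160.8, 104.2, 172.6, 162.3], 0.88)]
bottle [([263.1, 218.7, 279.9, 265.7], 0.76), ([381.8, 239.1, 403.9, 274.9], 0.69), ([196.9, 209.3, 237.6, 228.4], 0.62), ([191.0, 166.4, 208.9, 205.1], 0.54)]
(array([-79.7, 318.4,  -4.9]), array([-0.001,  0.005, -0.005]))
```

Pen gripped and lifted. I'll move most of the way, then re-measure the chip from close by.

```bash
python3 -m creep '[{"translation":[-15,40,0],"angular":[0,0,0],"jaw":0.1},{"translation":[-30,80,0],"angular":[0,0,0],"jaw":0.1},{"translation":[-45,120,0],"angular":[0,0,0],"jaw":0.1},{"translation":[-60,165,0],"angular":[0,0,0],"jaw":0.1},{"translation":[-75,205,0],"angular":[0,0,0],"jaw":0.1},{"translation":[-95,235,0],"angular":[0,0,0],"jaw":0.1},{"translation":[-110,250,0],"angular":[0,0,0],"jaw":0.1},{"translation":[-110,250,0],"angular":[0,0,0],"jaw":0.1}]'
cat > chip.py <<'E'
from kin import *
import sys
n=sys.argv[1]
for c in("wrist","scene","top"):
    I=info(c); im=save(c,c[0]+n); L=[(np.round(r["rect"],1).tolist(),round(r["score"],2)) for r in ctrl.look_for(c,"chip_top")]
    for r,s in L: print(c,r,s,ray(c,(r[0]+r[2])/2,(r[1]+r[3])/2,99.5,I).round(1))
o=ctrl.get_obs(); print(o["ee_pos"],o["ft_force"],o["width"],R.from_rotvec(o["orientation"]).as_matrix()[:,2].round(4)); print("pred",proj("wrist",[477,11,101]))
E
python3 chip.py 12
```

```text
t: 25.45
ee_pos: [446.9, 79.6, 215.5]
orientation: [-3.139, 0.01, 0.005]
ft_force: [-0.0, 0.5, -0.7]
width: 19.7
grasp_force: 30.0
wrist [334.3, 154.4, 358.2, 176.4] 0.65 [477.4  12.9  99.5]
wrist [542.2, 99.7, 559.3, 101.1] 0.39 [ 539.5 -182.2   99.5]
[448.19496211  80.71929211 215.53981488] [ 0.07733111 -0.34351946 -1.20666305] 19.87883191958066 [-0.0027  0.0025 -1.    ]
pred [349.41923886 167.47583422]
```

Run:
```python
from kin import *
im=cv2.imread("pics/w12.png"); g=cv2.cvtColor(im,cv2.COLOR_BGR2GRAY); I=info("wrist")
sub=g[140:195,320:375]
print(sub[2:50:3,2:52:3])
m=(sub<70).astype(np.uint8); n,_,st,ce=cv2.connectedComponentsWithStats(m)
for i in range(1,n):
    if st[i,4]>15:
        cx,cy=st[i,0]+st[i,2]/2-.5+320,st[i,1]+st[i,3]/2-.5+140; print(st[i],cx,cy,ray("wrist",cx,cy,98.3,I).round(1))
```

```text
[[ 86 109 108 113  78  30  36  37  40  81  91  87  87  93  91  89  89]
 [111 104  96  32  36  39  42  45  45  49  36  93  87  91  89  92  92]
 [105  98  32  35  44  42  41  41  45  42  42  37  90  91  93  92  92]
 [101  46  36  42  41  51 120 121 127 147  81  40  47  92  93  91  91]
 [ 95  34  39  41  60 118 158 208 103 126 147 195  71  92  90  91  89]
 [ 69  34  41  42 116 150 159  37  58  69  54  49 189  80  90  88  88]
 [ 58  36  40  49 113 194  35 131 148 142 143 103  99 116  90  88  91]
 [ 59  36  39  88 132 121  89 143 144 140 141 146  31 171  87  89  92]
 [ 91  36  39  77 155  55 107 141 141 139 139 142  28 164  92  88  90]
 [153  30  38  37 136 100  78 140 139 139 137 141  53  92  90  89  90]
 [150 137  33  38  88 186  33 122 137 139 140  29 178  89  90  88  89]
 [147 146 131  35  40 114 176  43  30  31  60 151  83  91  91  88  89]
 [151 147 145 145  75  36  29  88 180 182  81  84  88  90  88  91  92]
 [145 152 146 149 144 147 150 147  90  89  87  92  92  90  91  93  90]
 [146 144 143 149 149 148 147 148 131  89  88  87  90  91  90  89  89]
 [147 142 140 142 146 145 149 151 149  89  93  88  91  92  93  90  87]]
[  2   0  39  40 499] 341.0 159.5 [484.9  19.6  98.3]
[ 17  15  22  22 137] 347.5 165.5 [478.6  12.5  98.3]
```

```bash
python3 -m creep '[{"translation":[8,18,0],"angular":[0,0,0],"jaw":0.1},{"translation":[16,36,0],"angular":[0,0,0],"jaw":0.1},{"translation":[23,52,0],"angular":[0,0,0],"jaw":0.1},{"translation":[28,62,0],"angular":[0,0,0],"jaw":0.1},{"translation":[30,67.5,5],"angular":[0,0,0],"jaw":0.1},{"translation":[30,67.5,18],"angular":[0,0,0],"jaw":0.1},{"translation":[30,67.5,32],"angular":[0,0,0],"jaw":0.1},{"translation":[30,67.5,38],"angular":[0,0,0],"jaw":0.1}]'
python3 - <<'E'
from kin import *
for k in range(3): o=ctrl.get_obs(); save("scene","s14")
print(o["ee_pos"],o["ft_force"],R.from_rotvec(o["orientation"]).as_matrix()[:,2].round(4))
I=info("scene")
for l in("pen","bottle","chip_top","pen_point"): print(l,[(np.round(r["rect"],1).tolist(),round(r["score"],2)) for r in ctrl.look_for("scene",l)])
print("pen pred",[proj("scene",o["ee_pos"]+[-.5,0,z],I).round(1).tolist() for z in(-56.8,12.2,84)])
print("chip pred",proj("scene",[478.3,13,101],I),"base",proj("scene",[478.3,13,0],I))
im=cv2.imread("pics/s14.png"); g=cv2.cvtColor(im,cv2.COLOR_BGR2GRAY)
I2=info("wrist"); print("wrist", proj("wrist",[478.3,13,101],I2))
for r in range(196,272,4): print(r,g[r,256:292:2])
E
```

```text
t: 26.75
ee_pos: [476.1, 12.8, 175.8]
orientation: [-3.139, 0.007, 0.008]
ft_force: [-0.1, -0.3, -1.8]
width: 20.0
grasp_force: 30.0
[476.41536652  12.72889716 176.27362257] [ 0.67786377  0.6482272  -0.61656966] [-0.0049  0.0024 -1.    ]
pen [([263.4, 151.3, 276.6, 212.8], 0.97)]
bottle [([198.6, 208.3, 236.5, 230.9], 0.63), ([261.0, 221.2, 279.5, 267.7], 0.6), ([382.4, 237.7, 403.3, 274.8], 0.56)]
chip_top [([261.2, 218.7, 280.2, 264.1], 0.46), ([264.1, 222.3, 276.8, 225.3], 0.42), ([387.6, 263.5, 397.4, 270.5], 0.42)]
pen_point []
pen pred [[268.5, 213.4], [267.7, 184.1], [266.8, 151.8]]
chip pred [269.12768119 220.50439413] base [270.22186978 259.9796897 ]
wrist [281.48185042 204.05960509]
196 [136 137 138 138 112  57  60  60  98 136 136 135 135 135 135 137 135 136]
200 [135 134 137 137 116  62  58  58  92 132 134 135 135 137 136 135 134 137]
204 [135 135 135 134 132  85  56  56 100 134 136 136 136 135 137 137 135 136]
208 [135 133 135 136 135 113  67  80 132 134 133 135 136 135 135 136 135 135]
212 [136 132 134 136 136 132 106 113 135 135 133 133 133 134 132 133 133 134]
216 [133
[... 383 characters left out ...]
36 [134 134 130  76  50  52  56  48  47  45  42  36  67 129 137 138 140 140]
240 [133 133 133  81  37  39  40  40  40  35  32  26  53 128 138 135 138 138]
244 [133 135 134 148 150 134 112  65  29  30  25  29  48  96  83  89 101 114]
248 [135 133 134 141 152 151 140  76  28  24  31  28  32  70  76  77  77  75]
252 [136 135 134 137 146 147 142  89  27  28  31  28  30  65  77  74  81 116]
256 [135 136 136 137 139 142 141  89  27  30  27  25  29  67  76  80 109 112]
260 [135 135 131 113 123 141 145 111  32  26  27  26  37  68  75  75  74  74]
264 [133 135 138 137 118  85  60  46  36  41  46  59  80  82  87 110 130 137]
268 [136 137 135 133 128 133 135 136 137 139 136 137 135 134 136 135 131 132]
```

Pen tip and bottle columns in the scene picture (268.9 against 271) say the bottle is about 3 mm further to -y. I'll correct that and descend close to touching.

```bash
python3 -m creep '[{"translation":[0.7,1.5,0],"angular":[0,0,0],"jaw":0.1},{"translation":[1.5,3,0],"angular":[0,0,0],"jaw":0.1},{"translation":[1.5,3,3],"angular":[0,0,0],"jaw":0.1},{"translation":[1.5,3,6],"angular":[0,0,0],"jaw":0.1},{"translation":[1.5,3,9],"angular":[0,0,0],"jaw":0.1},{"translation":[1.5,3,12],"angular":[0,0,0],"jaw":0.1},{"translation":[1.5,3,13],"angular":[0,0,0],"jaw":0.1},{"translation":[1.5,3,13],"angular":[0,0,0],"jaw":0.1}]'
cat > f.py <<'E'
from kin import *
F=[];p=[]
for k in range(12):
    im=ctrl.get_image("scene"); o=ctrl.get_obs(); F.append(o["ft_force"]); p.append(o["ee_pos"])
cv2.imwrite("pics/sf.png",cv2.cvtColor(im,cv2.COLOR_RGB2BGR))
print(o["t"],"F",np.mean(F,0).round(2),"sd",np.std(F,0).round(2),"p",np.mean(p,0).round(2))
g=cv2.cvtColor(im,cv2.COLOR_RGB2GRAY)
for r in list(range(206,232,2))+[240,250]: print(r,g[r,256:290])
E
python3 f.py
```

```text
t: 28.1
ee_pos: [478.6, 9.5, 164.2]
orientation: [-3.139, 0.008, 0.005]
ft_force: [-0.1, -1.2, -0.8]
width: 19.9
grasp_force: 30.0
28.7 F [-0.09  0.03 -1.14] sd [0.49 0.37 0.38] p [478.7    9.51 164.39]
206 [133 135 135 135 135 136 136 134 136 133 118  90  64  60  56  59  57  70
  99 128 137 136 136 135 135 133 133 134 135 136 135 134 137 135]
208 [132 133 134 135 134 136 133 135 136 134 129 109  79  61  60  59  57  68
 100 128 136 136 135 135 136 135 134 133 136 135 135 135 135 134]
210 [133 132 133 135 134 134 134 136 134 134 130 116  85  61  56  57  60  79
 109 129 136 135 134 133 133 135 135 133 133 133 134 136 135 135]
212 [136 134 131 135 132 133 134 135 134 136 133 125 101  74  59  60  73 100
 125 133 134 133 135 134 133 133 132 134 134 134 135 134 133 136]
214 [134 135 134 135 135 134 133 133 133 135 135 132 119  99  81  83 104 125
 133 136 134 134 134 133 133 134 133 134 135 134 134 135 134 131]
216 [132 134 138 133 134 133 135 133 134 136 133 135 127 113  99  90 104 121
 132 136 136 137 134 136 134 134 136 133 133 134 134 133 133 135]
218 [134 130 137 137 137 135 134 137 13
[... 547 characters left out ...]
37 138 136 135 132 138 160 184 203 211 203 185 173 176 193 205
 203 177 146 130 127 131 133 134 135 137 136 133 134 134 133 135]
228 [135 135 137 138 136 134 133 134 143 154 157 157 155 152 156 151 147 139
 133 132 127 123 127 132 134 135 138 138 137 135 137 137 138 136]
230 [133 136 136 138 138 135 134 133 136 146 152 153 150 145 145 143 137 133
 130 129 121 116 119 130 137 137 138 136 137 136 134 136 137 137]
240 [134 133 131 135 134 116  81  48  37  35  39  39  39  42  37  37  40  38
  34  36  32  31  29  29  54  99 128 138 139 137 138 138 136 138]
250 [137 136 133 134 136 136 138 141 146 151 151 147 144 123  87  49  26  22
  29  30  28  26  28  25  32  51  69  74  76  77  76  74  75  76]
```

Lateral alignment is within about 1 mm (tip column 270.7, cap 270, body 270.9). I'll lower in steps and read the averaged force.

```bash
sed -i '/^g=/,$d' f.py; python3 -m creep '[{"translation":[0,0,1],"angular":[0,0,0],"jaw":0.1},{"translation":[0,0,2],"angular":[0,0,0],"jaw":0.1},{"translation":[0,0,3],"angular":[0,0,0],"jaw":0.1},{"translation":[0,0,4],"angular":[0,0,0],"jaw":0.1},{"translation":[0,0,5],"angular":[0,0,0],"jaw":0.1},{"translation":[0,0,6],"angular":[0,0,0],"jaw":0.1},{"translation":[0,0,7],"angular":[0,0,0],"jaw":0.1},{"translation":[0,0,8],"angular":[0,0,0],"jaw":0.1}]'; python3 f.py
python3 -m creep '[{"translation":[0,0,0.5],"angular":[0,0,0],"jaw":0.1},{"translation":[0,0,1],"angular":[0,0,0],"jaw":0.1},{"translation":[0,0,1.5],"angular":[0,0,0],"jaw":0.1},{"translation":[0,0,2],"angular":[0,0,0],"jaw":0.1},{"translation":[0,0,2],"angular":[0,0,0],"jaw":0.1},{"translation":[0,0,2],"angular":[0,0,0],"jaw":0.1},{"translation":[0,0,2],"angular":[0,0,0],"jaw":0.1},{"translation":[0,0,2],"angular":[0,0,0],"jaw":0.1}]'; python3 f.py
```

```text
t: 29.7
ee_pos: [478.7, 9.5, 156.3]
orientation: [-3.139, 0.008, 0.004]
ft_force: [-0.1, 0.1, -0.7]
width: 19.7
grasp_force: 30.0
30.3 F [-0.05  0.1  -0.2 ] sd [0.53 0.34 0.6 ] p [478.66   9.53 156.36]
t: 31.3
ee_pos: [478.6, 9.5, 154.3]
orientation: [-3.139, 0.008, 0.004]
ft_force: [-0.3, -1.2, 0.3]
width: 19.6
grasp_force: 30.0
31.9 F [-0.23 -0.24  0.42] sd [0.41 0.52 0.29] p [478.63   9.53 154.33]
```

The force rises 0.3 N/mm, so the tip is on the chip and about 3.2 mm in. Another 2 mm, then a final check.

```bash
python3 -m creep '[{"translation":[0,0,0.5],"angular":[0,0,0],"jaw":0.1},{"translation":[0,0,1],"angular":[0,0,0],"jaw":0.1},{"translation":[0,0,1.5],"angular":[0,0,0],"jaw":0.1},{"translation":[0,0,2],"angular":[0,0,0],"jaw":0.1},{"translation":[0,0,2],"angular":[0,0,0],"jaw":0.1},{"translation":[0,0,2],"angular":[0,0,0],"jaw":0.1},{"translation":[0,0,2],"angular":[0,0,0],"jaw":0.1},{"translation":[0,0,2],"angular":[0,0,0],"jaw":0.1}]'; python3 f.py
python3 - <<'E'
from kin import *
for l in("pen","bottle","chip_top"): print(l,[(np.round(r["rect"],1).tolist(),round(r["score"],2)) for r in ctrl.look_for("scene",l)])
g=cv2.cvtColor(cv2.imread("pics/sf.png"),cv2.COLOR_BGR2GRAY)
for r in(206,210,214,217,219,221,222,223,224,225,226,240): print(r,g[r,260:282])
E
```

```text
t: 32.9
ee_pos: [478.6, 9.5, 152.3]
orientation: [-3.139, 0.008, 0.004]
ft_force: [-0.9, -0.6, 0.7]
width: 19.8
grasp_force: 30.0
33.5 F [-0.08 -0.04  0.9 ] sd [0.43 0.29 0.43] p [478.63   9.54 152.33]
pen [([265.6, 162.4, 277.7, 224.1], 0.71)]
bottle [([262.7, 218.7, 278.1, 266.9], 0.92), ([383.2, 236.1, 403.8, 276.0], 0.81)]
chip_top [([386.3, 262.1, 398.1, 268.6], 0.53)]
206 [133 135 136 136 136 132 112  77  59  57  57  63  58  63  81 112 130 136
 136 136 135 135]
210 [134 135 136 137 135 130 115  88  63  61  59  60  59  61  85 112 129 135
 133 132 134 135]
214 [135 135 130 132 132 133 132 114  81  59  60  59  58  72 103 128 136 134
 133 134 134 132]
217 [137 135 132 133 134 134 132 125 102  75  59  56  64  88 117 134 135 135
 133 135 136 135]
219 [137 135 134 136 133 136 133 132 125 105  86  74  88 110 125 135 134 136
 134 133 134 136]
221 [138 137 135 133 135 127 121 141 172 169 135 111 107 104 101  98 116 132
 134 136 135 133]
222 [134 138 135 144 160 153 125 143 181 185 163 139 118 105  89  80 106 129
 133 136 137 133]
223 [136 137 138 153 189 196 150 129 156 168 162 143 114  93  82  85 114 134
 133 134 136 136]
224 [137 138 137 155 199 222 194 154 145 141 134 126 117 118 120 122 132 136
 132 131 134 133]
225 [136 137 135 146 182 216 218 201 185 165 149 144 157 174 182 167 147 135
 133 131 135 133]
226 [137 135 133 137 159 186 204 211 203 187 176 171 180 191 196 177 146 131
 128 130 134 134]
240 [132 115  81  47  36  34  40  40  37  36  40  39  40  33  36  39  34  32
  29  28  54  97]
```

The force is 2.0 N, so the tip is about 5 mm in. It sits on the chip's centre column, and the bottle stands unmoved. I'm handing it in.

```bash
python3 -c "
from workcell import ctrl
print(ctrl.close_job())"
```

```text
the job is handed in; nothing more can be done
None
```

I stood the brown bottle upright and let go of it, and the pen is held upright on its chip, pushed in about 5 mm with about 2 N (judged from the force readings); the job is handed in, but no verdict came back.

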